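# Change the columns in the oven

## Task

Change the columns in the oven: slide the little red recessed switch from its green mark fully across to the orange one, then push the bifold door at its yellow fold bar so that both panels collapse fully along their tracks. Move the spent (red-ended) column from its cradle to the grey tray and lay every fresh (blue-ended) column in a cradle of its own, then unfold the door until it is fully shut again, and after that slide the switch back fully to green. Leave the bottle and the beaker alone.

Things in the scene. Friction and masses are not known exactly. Their poses are not given: they have to be found in the camera images.
- oven: White open-topped oven box fixed to the bench, 276 mm (its x) by 284 mm (its y), walls 8 mm thick, 70 mm high, with a 60 mm wide, 70 mm high control deck along its -y side. Inside are four blue cradles side by side along x, 56 mm apart, for columns lying along y. Origin: underside, below the box's middle; z up.
- cradle0 (a point): Cradle 0 of 4 (0 at oven -x): where the middle of a seated column's axis lies, 37 mm above the bench, 29 mm above the oven floor, at oven y -0.030. Axes as the oven's; column along y. Two blue combs (8 mm thick, 38 mm either side) hold the barrel; their rounded teeth rise 7 mm above this point and leave 34 mm. 26 mm free to the barrel in the next cradle.
- cradle1 (a point): Cradle 1 of 4 (0 at oven -x): where the middle of a seated column's axis lies, 37 mm above the bench, 29 mm above the oven floor, at oven y -0.030. Axes as the oven's; column along y. Two blue combs (8 mm thick, 38 mm either side) hold the barrel; their rounded teeth rise 7 mm above this point and leave 34 mm. 26 mm free to the barrel in the next cradle.
- cradle2 (a point): Cradle 2 of 4 (0 at oven -x): where the middle of a seated column's axis lies, 37 mm above the bench, 29 mm above the oven floor, at oven y -0.030. Axes as the oven's; column along y. Two blue combs (8 mm thick, 38 mm either side) hold the barrel; their rounded teeth rise 7 mm above this point and leave 34 mm. 26 mm free to the barrel in the next cradle.
- cradle3 (a point): Cradle 3 of 4 (0 at oven -x): where the middle of a seated column's axis lies, 37 mm above the bench, 29 mm above the oven floor, at oven y -0.030. Axes as the oven's; column along y. Two blue combs (8 mm thick, 38 mm either side) hold the barrel; their rounded teeth rise 7 mm above this point and leave 34 mm. 26 mm free to the barrel in the next cradle.
- door_pivot (a point): Middle of the fixed hinge axis of the bifold door, along oven x, on the oven's +y rim (oven y +0.1335, 80 mm above the bench). Axes as the oven's. The inner panel turns on it; the outer panel hangs from the fold and its free -y edge runs on rollers in tracks along the rims, 80 mm above the bench.
- door_fold (a point): Middle of the fold hinge between the two door panels: axis of a yellow bar, a freely turning roller 24 mm thick, 262 mm long, along oven x. It moves on a circle of radius 160 mm about door_pivot, towards oven -y and above it, at 0.60 rad + joint door from the horizontal.
- door (a joint): Bifold door, two panels 262 x 160 x 6 mm, like a roof. Rad: 0 = shut on its stop (panels still 0.60 rad from level); 0.8 = collapsed, panels nearly upright at the +y rim, free edge 54 mm from the pivot. Open: push the fold bar towards oven +y along its circle (about 5 N). Shut: push it back to -y, then down. Friction holds it where left.
- switch (a joint): Interlock switch: slides along oven x, in m. 0 = run (end with the green mark, oven -x, the robot's side), 0.030 = load (end with the orange mark, oven +x). About 2 N friction; stays where left.
- switch_top (a point): Top middle of the red switch button, 14 mm long (oven x), 28 mm wide, flush with the deck 69 mm above the bench. It runs in a slot in the deck along oven x, 124 x 32 mm, 10 mm deep, middle at oven x 0, y -0.176. A fingertip enters the slot beside it (40 mm or more free on the side it is pushed from) and pushes its side.
- column0: Fresh column, steel barrel 30 mm thick with blue square end blocks (36 x 36 x 20 mm) and two blue rings, 140 mm long along its x, 0.3 kg. Origin: 18 mm below its axis at mid-length. Grip across the barrel at mid-length (free barrel 100 mm long). May be absent.
- column1: Fresh column, steel barrel 30 mm thick with blue square end blocks (36 x 36 x 20 mm) and two blue rings, 140 mm long along its x, 0.3 kg. Origin: 18 mm below its axis at mid-length. Grip across the barrel at mid-length (free barrel 100 mm long). May be absent.
- column2: Fresh column, steel barrel 30 mm thick with blue square end blocks (36 x 36 x 20 mm) and two blue rings, 140 mm long along its x, 0.3 kg. Origin: 18 mm below its axis at mid-length. Grip across the barrel at mid-length (free barrel 100 mm long). May be absent.
- column3: Fresh column, steel barrel 30 mm thick with blue square end blocks (36 x 36 x 20 mm) and two blue rings, 140 mm long along its x, 0.3 kg. Origin: 18 mm below its axis at mid-length. Grip across the barrel at mid-length (free barrel 100 mm long). May be absent.
- column0_mid (a point): Middle of column0: on its axis at mid-length; x along the column. Absent with it.
- column1_mid (a point): Middle of column1: on its axis at mid-length; x along the column. Absent with it.
- column2_mid (a point): Middle of column2: on its axis at mid-length; x along the column. Absent with it.
- column3_mid (a point): Middle of column3: on its axis at mid-length; x along the column. Absent with it.
- spent: Spent column, same shape, size and mass as the fresh ones but with red ends and rings; starts in a cradle. Origin 18 mm below its axis at mid-length, x along it.
- spent_mid (a point): Middle of the spent column: on its axis at mid-length; x along it.
- tray: Grey discard tray fixed to the bench, 220 mm (its x) by 110 mm (its y), 30 mm high, walls and floor 4 mm thick. Origin: centre of its underside.
- solvent: Amber bottle, 70 mm across, 160 mm tall, upright on the bench. Origin: centre of its underside.
- beaker: Glass beaker, 72 mm across, 90 mm tall, upright on the bench. Origin: centre of its underside.
Not all that is in view belongs to the job. Of the things that look like the beaker, take the one that is farthest from the robot's base at the start.

How it is judged:
By the outcome, as a careful person would: the job done as asked, in the order asked, and still so for the second after the job is handed in, with the robot touching nothing.
Of column0, column1, column2, column3 only 2 to 4 are there at a start; the rules pass over those that are not, and their reading is None.
At some moment in a run one of column0, column1, column2, column3 may be knocked a few centimetres aside while the robot is not near it.
Once in a run the grip may slacken for a moment while it holds something.
It also fails if it takes over 210 s, if anything falls off the work surface, if the arm or the gripper's body presses on something with over 40 N, if the wrist force passes 120 N, or if a joint passes its speed limit or range.

## Robot

A 7-joint arm with a two-finger parallel gripper is mounted at the origin on the work surface. World frame = base frame: x ahead of the robot, y to its left, z up, the work surface at z = 0. Lengths are in mm, angles in rad, forces in N, time in s.
With the tool pointing down it reaches from about 425 to 950 mm from the base axis. Payload 4.7 kg.
Tool frame: the origin (TCP) lies on the centre line of the jaws, within the pads' length; the fingertips stand 19 mm ahead of it and the grasp point (between the pads) is the TCP; z points along the fingers, y is the line along which they close (so a half turn about z gives the same grasp; the last joint's range is limited). The gripper opens to 87 mm and grips with 3 to 60 N. Pads are 19 mm wide; open, the fingers measure 117 mm over their backs; the gripper's body (75 mm by 190 mm) begins 51 mm behind the grasp point.
Start: joints at [-1.157, 0.469, -0.049, 1.532, 0.024, 1.141, -0.082], TCP at [289.182, 609.935, 241.573] pointing down, gripper open.
Joint ranges: [-2.59, 2.59], [-0.33, 1.99], [-1.39, 1.29], [0.1, 2.45], [-1.04, 4.18], [0.21, 1.99], [-2.66, 2.66]. Speed limits (rad/s): [2.57, 2.57, 3.14, 3.14, 3.14, 3.14, 3.14].

## Interface

Orientations are given as a rotation vector (axis times angle).
In Python, from plant import ctrl, cams gives the robot as it stands.
- The arm moves only by the shell command python3 -m creep 'ROWS' [FORCE]. ROWS is JSON, a list that holds one entry, the list of rows, each a list of 7 numbers: the turn, a rotation vector about the tool's x, y, z in rad, then the shift along the tool's x, y, z in m, then the closure, from -1 (fully open) to 1 (shut). A call has 1 to 8 rows; each row shifts and turns the commanded pose from where the row before left it, along the tool's axes as they then stand; what a row does not reach is not made up. A row lasts 1/8 s, in which the tool goes at most 62.5 mm and 10.7 degrees, less where a joint would pass 70% of its speed; a pose out of reach is approached as far as the arm can. A call with a gripper value outside its range is refused whole. The fingers move at their own pace and stop on an object; FORCE is the grip in N (left out, the last holds). Time passes only in rows, so rows that do not move let the fingers close. It gives the time, the measured TCP pose, the force, the opening and the grip force at its end, in the units of the state.
- ctrl.observe(): the state, without advancing time (a new reading comes with each control period).
- cams.read_camera(name): name is "side" or "top"; returns a dict with "img" (384x512x3 uint8, blue, green, red), "K" (3x3 intrinsics, pixels), "dist_coeffs" ([k1, k2, p1, p2, k3] as OpenCV has them; the pictures are not rectified), "view" (4x4, takes a point from world to camera coordinates). Camera axes: x right, y up, looking along -z (the intrinsics and any distortion apply to the point x, -y, -z); pixel columns grow to the right and rows downward; lengths in mm; the calibration is good to about 2 mm. A picture is of the moment at which its call begins. There is no depth.
- ctrl.hand_in(): hands the job in; it is judged then, once.
The state is a dict: "time": time; "joint_pos": joint angles; "joint_vel": joint speeds; "joint_torque": joint torques, N m; "position": TCP position; "tcp_rot": TCP orientation; "wrist_force": force on the tool from outside, world axes, zero at the start; "torque": the same for the moment, N m; "gripper_width": finger opening in mm; "gripper_force": force on a finger pad.
Only numpy, scipy, OpenCV 4.12 (cv2) and the standard library are available. Lean on these libraries where they do the work, as an engineer would, in place of code of your own. Each camera call takes 0.05 s, during which the arm holds its last target. There are 200 camera calls.

## Working session

There is one attempt and no reset: what is moved stays moved. The work goes in short steps, Python scripts to look and compute and a shell command to move; the robot and the scene stay as the last step left them, time stands still between calls to the robot, and variables do not carry over. Pictures are saved under pics/ and viewed, at most 14 in all, crops included, and the job is handed in when it is done.

```bash
ls; mkdir -p pics; cat > h.py <<'E'
import numpy as np, cv2
from scipy.spatial.transform import Rotation as R
from plant import ctrl, cams
def snap(n, f):
    d=cams.read_camera(n); cv2.imwrite('pics/'+f,d['img']); np.savez('pics/'+f+'.npz',**d); return d
def ray(d,px):
    p=cv2.undistortPoints(np.array([[px]],float),np.array(d['K'],float),np.array(d['dist_coeffs'],float))[0,0]
    V=np.array(d['view']); Rm=V[:3,:3]; o=-Rm.T@V[:3,3]
    v=Rm.T@np.array([p[0],-p[1],-1.0]); return o,v/np.linalg.norm(v)
def onz(d,px,z):
    o,v=ray(d,px); return o+v*(z-o[2])/v[2]
def proj(d,P):
    V=np.array(d['view']); c=(V[:3,:3]@np.atleast_2d(P).T).T+V[:3,3]
    c=c*[1,-1,-1]
    return cv2.projectPoints(c,np.zeros(3),np.zeros(3),np.array(d['K'],float),np.array(d['dist_coeffs'],float))[0][:,0]
def tri(d1,p1,d2,p2):
    A=np.zeros((3,3));b=np.zeros(3);L=[]
    for d,p in((d1,p1),(d2,p2)):
        o,v=ray(d,p);M=np.eye(3)-np.outer(v,v);A+=M;b+=M@o;L.append((o,v))
    x=np.linalg.solve(A,b); return x,[np.linalg.norm((np.eye(3)-np.outer(v,v))@(x-o)) for o,v in L]
def load(f): return dict(np.load('pics/'+f+'.npz'))
E
python3 - <<'E'
from h import *
for n in('top','side'):
    d=snap(n,n+'0.png'); V=np.array(d['view']); print(n,-V[:3,:3].T@V[:3,3],V[:3,:3].round(2).tolist(),np.array(d['K']).tolist(),d['dist_coeffs'])
s=ctrl.observe();print(s)
print(R.from_rotvec(s['tcp_rot']).as_matrix().round(3))
a=cv2.imread('pics/top0.png');b=cv2.imread('pics/side0.png')
for n,i in(('t',a),('s',b)): cv2.imwrite(f'pics/{n}0b.png',cv2.resize(i,(800,600),interpolation=cv2.INTER_CUBIC))
E
```

```text
pics
top [ 243.98478769   11.35149133 1204.03502152] [[-0.01, -1.0, 0.03], [0.99, -0.01, 0.17], [-0.17, 0.03, 0.99]] [[355.32577566855974, 0.0, 259.30900307148704], [0.0, 355.32577566855974, 193.03359389227745], [0.0, 0.0, 1.0]] [-0.10506187  0.          0.          0.          0.        ]
side [-355.62159093 -139.60559846  890.23791386] [[0.14, -0.99, -0.02], [0.7, 0.08, 0.71], [-0.7, -0.11, 0.7]] [[390.9224336272819, 0.0, 256.18757957854586], [0.0, 390.9224336272819, 191.15671931383577], [0.0, 0.0, 1.0]] [-0.10187618  0.          0.          0.          0.        ]
{'time': 0.1, 'joint_pos': array([-1.15690377,  0.46937358, -0.04859056,  1.53355398,  0.02409933,
        1.14100933, -0.08231661]), 'joint_vel': array([ 0.00049187, -0.00141886,  0.00052212, -0.00198399, -0.00080635,
        0.00215138,  0.00085543]), 'joint_torque': array([ 6.77776188e-04, -5.09169602e+01, -8.12853361e-02, -2.36829150e+01,
       -6.14983868e-02,  3.45348835e-02,  7.78055073e-05]), 'position': array([288.98820776, 609.45577288, 240.60438317]), 'tcp_rot': array([-6.89785171e-01, -3.06459630e+00,  2.71470387e-03]), 'wrist_force': array([-0.86667048, -0.15714897, -1.07555218]), 'torque': array([ 0.00161724, -0.04996848,  0.00985732]), 'gripper_force': 0.0, 'gripper_width': 87.133355464163}
[[-0.904  0.428 -0.001]
 [ 0.428  0.904 -0.002]
 [-0.    -0.002 -1.   ]]
```

View pics/t0b.png

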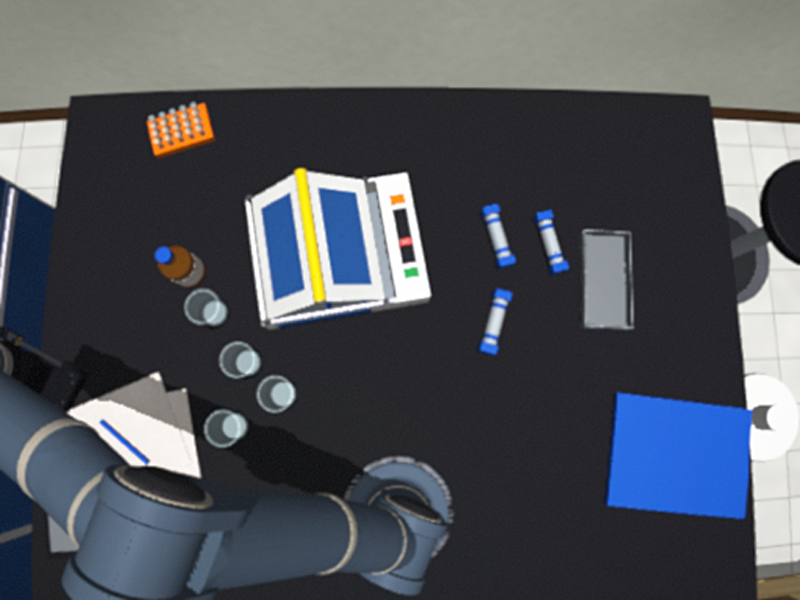

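View pics/s0b.png

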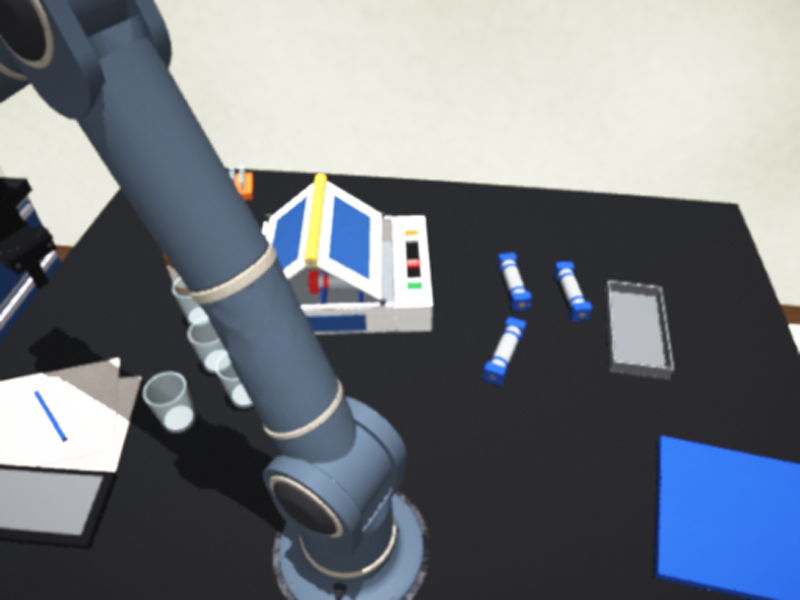

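The top view (800×600) shows the oven at (340,250) with the yellow fold bar running (301,170)–(319,300). On its deck are the orange mark (397,199), the red switch (405,242) and the green mark (411,272). There are three fresh columns at (498,235), (552,241) and (496,321), and the tray is at (608,278). Look-alikes:
- **Beakers:** four glasses at (205,307), (238,360), (275,394) and (225,428). The farthest from the base is the beaker; I'll leave all four alone.
- **Red switch:** the only red on the deck is at (405,242). The red seen under the door in the side view at (316,280) is the spent column.
- **Blue items:** the mat at (680,455), the pen and the oven panels are not columns.

```bash
cat >> h.py <<'E'
RNG=dict(yellow=[(22,150,120),(32,255,255)],red=[(172,120,80),(180,255,255)],green=[(50,120,80),(80,255,255)],orange=[(8,150,150),(19,255,255)],blue=[(105,150,90),(125,255,255)])
def blobs(img,c,amin=8):
    h=cv2.cvtColor(img,cv2.COLOR_BGR2HSV); m=cv2.inRange(h,*map(np.array,RNG[c]))
    if c=='red': m|=cv2.inRange(h,np.array((0,150,80)),np.array((6,255,255)))
    n,l,st,ce=cv2.connectedComponentsWithStats(m)
    out=[]
    for i in range(1,n):
        if st[i,4]>=amin:
            cn=cv2.findContours((l==i).astype(np.uint8),0,2)[0][0]
            out.append((st[i,4],ce[i],cv2.minAreaRect(cn)))
    return out
E
python3 - <<'E'
from h import *
for n in('top','side'):
    d=load(n+'0.png')
    for c in RNG:
        for a,ce,r in blobs(d['img'],c):
            if a<4000: print(n,c,a,ce.round(1),np.round(cv2.boxPoints(r)).astype(int).tolist() if a>15 else '', onz(d,ce,{'yellow':165,'blue':18}.get(c,70)).round(0))
t=cv2.imread('pics/top0.png')[100:225,150:420]
cv2.imwrite('pics/crop1.png',cv2.resize(t,None,fx=2.96,fy=2.96,interpolation=cv2.INTER_CUBIC))
E
```

```text
top yellow 567 [197.9 149.9] [[188, 108], [195, 106], [208, 192], [201, 193]] [557. 166. 165.]
top green 32 [262.7 173.9] [[259, 172], [266, 172], [266, 176], [259, 176]] [502. -34.  70.]
top orange 552 [116.2  83.5] [[92, 77], [130, 65], [137, 87], [99, 99]] [831. 472.  70.]
top orange 35 [254.  127.1] [[250, 126], [257, 124], [258, 128], [251, 130]] [663.  -7.  70.]
top blue 1297 [220.  151.5] [[204, 121], [226, 118], [236, 180], [214, 184]] [595. 111.  18.]
top blue 1079 [180.4 158.3] [[166, 128], [185, 125], [194, 187], [176, 190]] [572. 247.  18.]
top blue 68 [313.8 133.3] [[307, 132], [319, 129], [320, 135], [309, 138]] [ 659. -218.   18.]
top blue 66 [348.1 137.2] [[342, 135], [353, 133], [354, 139], [343, 141]] [ 646. -340.   18.]
top blue 13 [315.2 140.7]  [ 632. -222.   18.]
top blue 15 [349.3 144.7]  [ 618. -343.   18.]
top blue 99 [103.9 162.6] [[97, 163], [104, 156], [111, 163], [104, 170]] [560. 515.  18.]
top blue 14 [320.6 159.9]  [ 563. -238.   18.]
top blue 72 [324.2 166.7] [[318, 166], [329, 162], [331, 168], [320, 172]] [ 538. -249.   18.]
top blue 16 [354.7 163.7
[... 1577 characters left out ...]
ue 20 [206.8 188.3] [[206, 185], [208, 185], [208, 192], [206, 192]] [506. 156.  18.]
side blue 12 [230.5 189.5]  [510.  80.  18.]
side blue 121 [333.2 191.8] [[326, 186], [340, 186], [340, 198], [326, 198]] [ 538. -245.   18.]
side blue 119 [371.8 198.5] [[366, 192], [378, 192], [378, 205], [366, 205]] [ 523. -364.   18.]
side blue 259 [215.5 206.4] [[198, 203], [232, 203], [232, 210], [198, 210]] [431. 112.  18.]
side blue 81 [330.  206.2] [[322, 207], [325, 200], [338, 206], [334, 213]] [ 475. -235.   18.]
side blue 150 [316.1 238.3] [[307, 243], [311, 230], [325, 234], [321, 246]] [ 345. -197.   18.]
side blue 60 [ 31.8 265.8] [[22, 251], [24, 250], [41, 280], [40, 281]] [145. 577.  18.]
```

View pics/crop1.png

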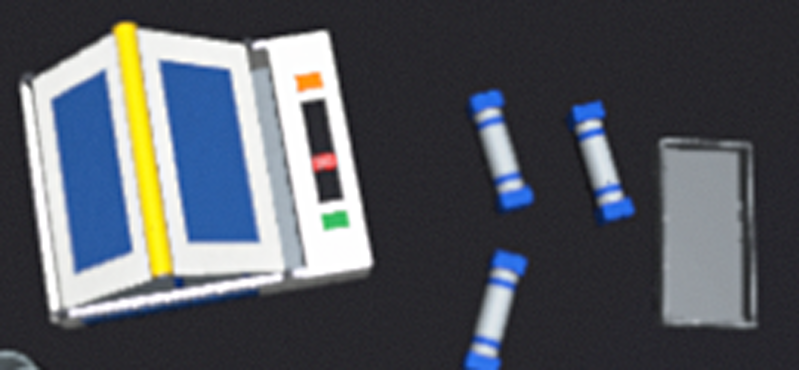

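The crop confirms the switch, a red button at crop (324,161). It sits at the green end of the slot, which runs (314,100)–(330,200). Now I'll fit the poses of the oven, columns and tray.

```bash
cat > oven.py <<'E'
from h import *
from scipy.optimize import least_squares
t=load('top0.png');s=load('side0.png')
k=1/2.96; c=lambda x,y:(150+x*k,100+y*k)
P=[(t,(254,127.1),(80,-176,70)),(t,(262.7,173.9),(-80,-176,70)),(t,c(328,32),(138,-202,70)),(t,c(372,268),(-138,-202,70)),(t,c(27,78),(138,142,72)),(t,c(52,314),(-138,142,72)),(t,(192,107.5),(131,1.5,170)),(t,(204.2,192),(-131,1.5,170)),(s,(264.7,182.4),(-80,-176,70)),(s,(272,138.2),(138,-202,70))]
W=lambda p,q:np.array([p[0]+q[0]*np.cos(p[2])-q[1]*np.sin(p[2]),p[1]+q[0]*np.sin(p[2])+q[1]*np.cos(p[2]),q[2]])
f=lambda p:np.concatenate([proj(d,W(p,q))[0]-px for d,px,q in P])
r=least_squares(f,[553,153,.166],x_scale=[1,1,.01],loss='soft_l1')
print(r.x,f(r.x).reshape(-1,2).round(1).tolist())
ov=r.x
def inv(p): x,y=p[0]-ov[0],p[1]-ov[1];C,S=np.cos(ov[2]),np.sin(ov[2]);return np.array([C*x+S*y,-S*x+C*y])
print('switch oven',inv(onz(t,c(324,161),69)),inv(onz(s,(264.3,170.3),69)))
print('red in oven px side',[ (inv(onz(s,p,45))) for p in((200.4,180.3),)])
print('bar heights',tri(t,(192,107.5),s,(205,113)),tri(t,(204.2,192),s,(199,166)))
print('green tri',tri(t,(262.7,173.9),s,(264.7,182.4)))
# columns
for n,a,b,a2,b2 in(('A',(313.8,133.3),(324.2,166.7),(323.6,164.6),(333.2,191.8)),('B',(348.1,137.2),(358.5,170.6),(360,170.4),(371.8,198.5)),('C',(321.8,187.8),(312.4,222.8),(330,206.2),(316.1,238.3))):
    A,B=onz(t,a,30),onz(t,b,30);m=(A+B)/2;D=A-B
    print(n,m.round(),np.linalg.norm(D).round(),'yaw',np.degrees(np.arctan2(D[1],D[0])).round(1),'tri',tri(t,a,s,a2)[0].round(),tri(t,b,s,b2)[0].round())
for p in((660,140),(753,143),(755,326),(663,324)): print('tray',onz(t,c(*p),30).round())
E
python3 oven.py
```

```text
[5.56142524e+02 1.53396522e+02 1.43761843e-01] [[0.8, 0.8], [-0.4, -0.0], [-1.1, 0.1], [-2.6, -0.6], [-0.5, -1.0], [-0.0, -0.2], [4.0, 2.0], [2.7, -0.1], [0.3, -0.3], [-0.8, 0.3]]
switch oven [ -13.04727657 -177.18731202] [ -24.8380713  -174.83191544]
red in oven px side [array([-40.27438293,  28.42416652])]
bar heights (array([686.70302867, 185.60579721, 182.00827345]), [np.float64(1.434129049548435), np.float64(1.4341290495484682)]) (array([423.52349984, 141.48058638, 185.61289056]), [np.float64(0.513820615861112), np.float64(0.5138206158610704)])
green tri (array([502.08940968, -32.38232131,  69.10304464]), [np.float64(1.1756276987857202), np.float64(1.1756276987857017)])
A [ 595. -231.   30.] 124.0 yaw 14.4 tri [ 656. -214.   28.] [ 537. -247.   20.]
B [ 581. -351.   30.] 124.0 yaw 13.6 tri [ 642. -335.   27.] [ 523. -367.   19.]
C [ 403. -216.   30.] 124.0 yaw -17.2 tri [ 461. -234.   32.] [ 344. -198.   20.]
tray [ 605. -424.   30.]
tray [ 602. -539.   30.]
tray [ 382. -522.   30.]
tray [ 385. -411.   30.]
```

```bash
sed -i 's/(t,(192,107.5),(131,1.5,170)),(t,(204.2,192),(-131,1.5,170)),//' oven.py; python3 oven.py | head -4
cat > go.py <<'E'
import sys; sys.argv  # usage: go.py x y z yawdeg_of_tool_y : prints the shift/turn needed, tool axes, m / rad
from h import *
s=ctrl.observe();M=R.from_rotvec(s['tcp_rot']).as_matrix()
a=[float(v) for v in sys.argv[1:]]
print('t',round(s['time'],1),'tcp',s['position'].round(1),'yaw_y',round(np.degrees(np.arctan2(M[1,1],M[0,1])),1),'F',s['wrist_force'].round(1),'w',round(s['gripper_width'],1),'gf',round(s['gripper_force'],1),'j7',s['joint_pos'][6].round(2))
if len(a)>=3:
    yaw=a[3] if len(a)>3 else np.degrees(np.arctan2(M[1,1],M[0,1]))
    c,q=np.cos(np.radians(yaw)),np.sin(np.radians(yaw))
    T=np.array([[-q,c,0],[c,q,0],[0,0,-1.]]).T  # columns: tool x, y, z
    rv=R.from_matrix(M.T@T).as_rotvec()
    print('turn',rv.round(3),'shift after turn (m)',(T.T@(np.array(a[:3])-s['position'])/1000).round(4))
E
cat > ovw.py <<'E'
# oven coords -> world
import sys,numpy as np
OV=(556.1,153.4,.15)
def w(x,y): c,s=np.cos(OV[2]),np.sin(OV[2]); return (round(OV[0]+c*x-s*y,1),round(OV[1]+s*x+c*y,1))
E
```

```text
[5.55358829e+02 1.51931853e+02 1.46156712e-01] [[1.1, 0.9], [0.1, 0.1], [-0.8, 0.2], [-2.1, -0.5], [-0.1, -0.7], [0.5, 0.1], [0.8, -0.2], [-0.5, 0.4]]
switch oven [ -12.48292969 -175.82063934] [ -24.26804975 -173.43701214]
red in oven px side [array([-39.21754591,  29.85545484])]
bar heights (array([686.70302867, 185.60579721, 182.00827345]), [np.float64(1.434129049548435), np.float64(1.4341290495484682)]) (array([423.52349984, 141.48058638, 185.61289056]), [np.float64(0.513820615861112), np.float64(0.5138206158610704)])
```

```bash
sed -i 's/^OV=.*/OV=(554.8,153.0,.16)/' ovw.py; python3 -c "
from ovw import w
print(w(-42,-176),w(-5,-176),w(0,-10),w(0,-25))"; python3 go.py 541.4 -27.5 160 9.2
```

```text
(np.float64(541.4), np.float64(-27.4)) (np.float64(577.9), np.float64(-21.5)) (np.float64(556.4), np.float64(143.1)) (np.float64(558.8), np.float64(128.3))
t 0.1 tcp [289.  609.5 240.6] yaw_y 64.6 F [-0.9 -0.2 -1.1] w 87.1 gf 0.0 j7 -0.08
turn [-0.002  0.001  0.967] shift after turn (m) [-0.6691  0.1473  0.0806]
```

```bash
python3 -m creep '[[[0,0,0.161,0,0,-0.007,0],[0,0,0.161,0,0,-0.007,1],[0,0,0.161,0,0,-0.007,1],[0,0,0.161,0,0,-0.007,1],[0,0,0.161,0,0,-0.007,1],[0,0,0.161,0,0,-0.007,1]]]' 20
python3 -m creep '[[[0,0,0,-0.055,0.012,0,1],[0,0,0,-0.055,0.012,0,1],[0,0,0,-0.055,0.012,0,1],[0,0,0,-0.055,0.012,0,1],[0,0,0,-0.055,0.012,0,1],[0,0,0,-0.055,0.012,0,1],[0,0,0,-0.055,0.012,0,1],[0,0,0,-0.055,0.012,0,1]]]'
python3 -m creep '[[[0,0,0,-0.055,0.012,0,1],[0,0,0,-0.055,0.012,0,1],[0,0,0,-0.055,0.012,0.03,1],[0,0,0,-0.055,0.012,0.03,1],[0,0,0,0,0,0.03,1],[0,0,0,0,0,0.03,1],[0,0,0,0,0,0,1]]]'
python3 go.py 541.4 -27.5 110 9.2
```

```text
time: 0.85
position: [289.0, 609.7, 283.1]
tcp_rot: [2.04, 2.388, -0.002]
wrist_force: [0.4, -0.2, -0.1]
gripper_width: 35.0
gripper_force: 0.0
time: 1.85
position: [455.1, 189.3, 283.4]
tcp_rot: [-2.034, -2.394, -0.0]
wrist_force: [0.2, 0.0, -0.9]
gripper_width: 0.6
gripper_force: 0.0
time: 2.72
position: [535.0, -16.1, 162.6]
tcp_rot: [-2.032, -2.391, 0.007]
wrist_force: [0.2, 0.8, 0.5]
gripper_width: 0.5
gripper_force: 0.0
t 2.7 tcp [535.  -16.1 162.6] yaw_y 9.3 F [0.2 0.8 0.5] w 0.5 gf 0.0 j7 0.33
turn [-0.006 -0.     0.001] shift after turn (m) [-0.0123  0.0045  0.0526]
```

```bash
python3 -m creep '[[[0,0,0,-0.012,0.0045,0.03,1],[0,0,0,0,0,0.027,1],[0,0,0,0,0,0,1],[0,0,0,0,0,0,1]]]'; python3 - <<'E'
from h import *
d=snap('side','sw1.png'); i=d['img'][110:230,200:330]
j=snap('top','sw1t.png')['img'][100:220,200:330]
cv2.imwrite('pics/sw1c.png',cv2.resize(np.hstack([i,j]),None,fx=3,fy=3,interpolation=cv2.INTER_CUBIC))
E
```

```text
time: 3.22
position: [544.4, -27.0, 109.3]
tcp_rot: [2.033, 2.393, 0.003]
wrist_force: [-0.6, -0.2, 0.4]
gripper_width: 0.8
gripper_force: 0.0
```

View pics/sw1c.png

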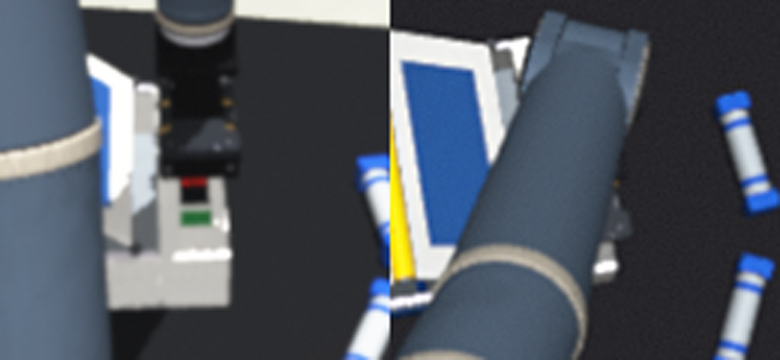

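The side crop shows the gripper right over the slot, with red still visible at (193,183) and green at (195,217). I'll correct 3 mm and go down.

```bash
python3 -m creep '[[[0,0,0,0,-0.0035,0.014,1],[0,0,0,0,0,0.0075,1],[0,0,0,0,0,0.005,1],[0,0,0,0,0,0,1],[0,0,0,0,0,0,1]]]';python3 go.py
```

```text
time: 3.95
position: [540.0, -27.8, 81.3]
tcp_rot: [2.034, 2.394, 0.0]
wrist_force: [-0.3, -0.2, -0.4]
gripper_width: 0.4
gripper_force: 0.0
t 4.0 tcp [540.  -27.8  81.3] yaw_y 9.3 F [-0.3 -0.2 -0.4] w 0.4 gf 0.0 j7 0.43
```

```bash
for k in 1; do python3 -m creep '[[[0,0,0,0,0.005,0,1],[0,0,0,0,0.005,0,1],[0,0,0,0,0.005,0,1],[0,0,0,0,0.005,0,1],[0,0,0,0,0,0,1]]]';python3 go.py
python3 -m creep '[[[0,0,0,0,0.005,0,1],[0,0,0,0,0.005,0,1],[0,0,0,0,0.003,0,1],[0,0,0,0,0,0,1]]]';python3 go.py;done
```

```text
time: 4.58
position: [560.0, -24.4, 81.1]
tcp_rot: [2.034, 2.394, 0.0]
wrist_force: [-0.8, 0.7, -1.3]
gripper_width: 0.4
gripper_force: 0.2
t 4.6 tcp [560.  -24.4  81.1] yaw_y 9.3 F [-0.8  0.7 -1.3] w 0.4 gf 0.2 j7 0.43
time: 5.08
position: [572.9, -22.3, 81.2]
tcp_rot: [2.034, 2.394, 0.001]
wrist_force: [-0.1, 0.1, -0.6]
gripper_width: 0.4
gripper_force: 0.4
t 5.1 tcp [572.9 -22.3  81.2] yaw_y 9.3 F [-0.1  0.1 -0.6] w 0.4 gf 0.4 j7 0.42
```

```bash
python3 -m creep '[[[0,0,0,0,0.003,0,1],[0,0,0,0,0.003,0,1]]]'; python3 -m creep '[[[0,0,0,0,0.003,0,1],[0,0,0,0,0.002,0,1]]]';python3 -m creep '[[[0,0,0,0,0.002,0,1],[0,0,0,0,0.002,0,1]]]';python3 go.py; python3 - <<'E'
from h import *
d=snap('side','sw2.png');
for c in('red','green','orange'): print(c,[(a,ce.round(1)) for a,ce,r in blobs(d['img'],c,4)])
E
```

```text
time: 5.32
position: [578.3, -21.4, 81.2]
tcp_rot: [-2.034, -2.394, 0.0]
wrist_force: [-1.9, -0.8, 0.4]
gripper_width: 0.4
gripper_force: 1.1
time: 5.58
position: [580.1, -21.1, 81.0]
tcp_rot: [-2.031, -2.389, 0.007]
wrist_force: [-11.3, -1.3, 8.8]
gripper_width: 0.2
gripper_force: 5.9
time: 5.82
position: [580.4, -21.1, 80.8]
tcp_rot: [-2.027, -2.383, 0.015]
wrist_force: [-19.3, -1.4, 12.7]
gripper_width: -0.0
gripper_force: 9.8
t 5.8 tcp [580.4 -21.1  80.8] yaw_y 9.2 F [-19.3  -1.4  12.7] w -0.0 gf 9.8 j7 0.42
red []
green [(np.int32(22), array([264.8, 182. ]))]
orange [(np.int32(312), array([143.4, 123.4])), (np.int32(144), array([113.7, 159.8]))]
```

```bash
python3 -m creep '[[[0,0,0,0,-0.008,0,1],[0,0,0,0,0,-0.03,1],[0,0,0,0,0,-0.05,1],[0,0,0,0,0,-0.055,1],[0,0,0,0.03,0,-0.03,1],[0,0,0,0.05,0,0,1],[0,0,0,0.04,0,0,1],[0,0,0,0,0,0,1]]]';python3 go.py 559.6 123.4 201 9.2; python3 - <<'E'
from h import *
d=snap('side','sw3.png');
for c in('red','green','yellow'): print(c,[(a,ce.round(1)) for a,ce,r in blobs(d['img'],c,4)])
E
```

```text
time: 6.88
position: [560.4, 102.0, 246.7]
tcp_rot: [2.025, 2.401, 0.006]
wrist_force: [-0.0, -0.4, 0.3]
gripper_width: 0.1
gripper_force: 0.0
t 6.9 tcp [560.4 102.  246.7] yaw_y 9.7 F [-0.  -0.4  0.3] w 0.1 gf 0.0 j7 0.08
turn [ 0.003 -0.002  0.009] shift after turn (m) [0.0213 0.0026 0.0457]
red [(np.int32(12), array([264. , 164.5]))]
green [(np.int32(18), array([264.8, 182.3]))]
yellow []
```

```bash
python3 -m creep '[[[0,0,0,0.005,0.002,0.025,1],[0,0,0,0.006,0,0.02,1],[0,0,0,0,0,0,1]]]';python3 -m creep '[[[0,0,0,0.007,0,0,1],[0,0,0,0.005,0,0,1],[0,0,0,0,0,0,1]]]';python3 go.py
```

```text
time: 7.3
position: [559.9, 107.1, 200.2]
tcp_rot: [-2.036, -2.392, 0.003]
wrist_force: [0.1, -0.0, 0.7]
gripper_width: 0.3
gripper_force: 0.0
time: 7.68
position: [558.5, 120.9, 201.9]
tcp_rot: [2.033, 2.395, 0.002]
wrist_force: [0.2, 0.5, 0.4]
gripper_width: 0.2
gripper_force: 0.0
t 7.7 tcp [558.5 120.9 201.9] yaw_y 9.3 F [0.2 0.5 0.4] w 0.2 gf 0.0 j7 0.06
```

```bash
python3 -m creep '[[[0,0,0,0.004,0,-0.001,1],[0,0,0,0.004,0,-0.001,1]]]';python3 -m creep '[[[0,0,0,0.004,0,-0.002,1],[0,0,0,0.004,0,-0.003,1]]]'; python3 go.py
```

```text
time: 7.92
position: [557.0, 128.3, 203.5]
tcp_rot: [2.034, 2.394, 0.001]
wrist_force: [-0.2, -0.3, 0.2]
gripper_width: 0.5
gripper_force: 0.0
time: 8.18
position: [555.5, 136.3, 208.4]
tcp_rot: [-2.034, -2.394, 0.0]
wrist_force: [0.7, -0.3, -0.3]
gripper_width: 0.6
gripper_force: 0.0
t 8.2 tcp [555.5 136.3 208.4] yaw_y 9.3 F [ 0.7 -0.3 -0.3] w 0.6 gf 0.0 j7 0.03
```

```bash
python3 -m creep '[[[0,0,0,0,0,0.005,1],[0,0,0,0.004,0,-0.001,1],[0,0,0,0.004,0,-0.002,1]]]';python3 -m creep '[[[0,0,0,0.004,0,-0.003,1],[0,0,0,0.004,0,-0.003,1]]]';python3 -m creep '[[[0,0,0,0.005,0,-0.005,1],[0,0,0,0.005,0,-0.005,1]]]'; python3 go.py
```

```text
time: 8.55
position: [554.2, 143.1, 206.2]
tcp_rot: [2.034, 2.393, -0.002]
wrist_force: [-0.2, -4.7, 1.5]
gripper_width: 0.5
gripper_force: 2.1
time: 8.8
position: [553.1, 152.4, 212.6]
tcp_rot: [-2.034, -2.393, -0.002]
wrist_force: [0.3, 0.6, 0.0]
gripper_width: 0.6
gripper_force: 0.0
time: 9.05
position: [551.3, 162.5, 222.6]
tcp_rot: [-2.033, -2.394, -0.001]
wrist_force: [-0.5, 0.4, -0.2]
gripper_width: 0.4
gripper_force: 0.0
t 9.1 tcp [551.3 162.5 222.6] yaw_y 9.3 F [-0.5  0.4 -0.2] w 0.4 gf 0.0 j7 -0.03
```

```bash
python3 - <<'E'
from h import *
d=snap('top','dr1.png'); print([(a,ce.round(1),np.round(cv2.boxPoints(r)).tolist()) for a,ce,r in blobs(d['img'],'yellow',6)])
e=snap('side','dr1s.png'); print([(a,ce.round(1)) for a,ce,r in blobs(e['img'],'yellow',6)])
cv2.imwrite('pics/dr1c.png',cv2.resize(np.hstack([e['img'][90:230,140:300],d['img'][90:230,140:300]]),None,fx=2.5,fy=2.5,interpolation=cv2.INTER_CUBIC))
E
```

```text
[(np.int32(65), array([205.2, 181.1]), [[203.0, 170.0], [206.0, 170.0], [208.0, 191.0], [205.0, 191.0]])]
[]
```

View pics/dr1c.png

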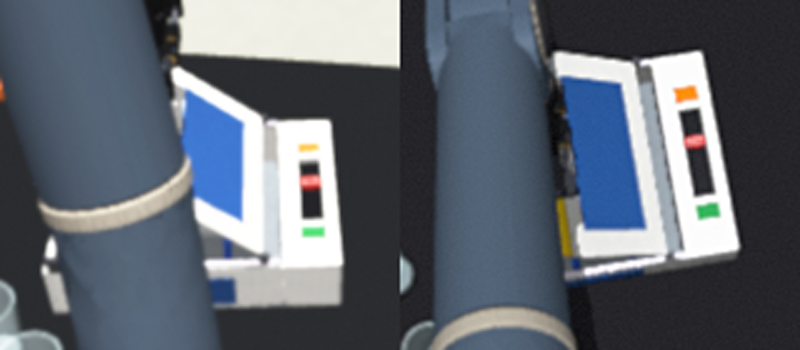

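The crop shows the switch at the orange end, crop (695,140). The bar edge at top px (208,191) hasn't moved, so the finger slid over it. I'll back off, go lower and rise less.

```bash
python3 -m creep '[[[0,0,0,-0.02,0,0,1],[0,0,0,-0.015,0,0,1],[0,0,0,0,0,0.024,1],[0,0,0,0,0,0,1],[0,0,0,0,0,0,1]]]';python3 go.py;python3 -m creep '[[[0,0,0,0.005,0,0,1],[0,0,0,0.005,0,0,1],[0,0,0,0.004,0,0,1]]]';python3 -m creep '[[[0,0,0,0.003,0,-0.001,1],[0,0,0,0.002,0,-0.002,1]]]'; python3 -m creep '[[[0,0,0,0.002,0,-0.002,1],[0,0,0,0.002,0,-0.002,1]]]'; python3 go.py
```

```text
time: 9.78
position: [557.5, 126.4, 198.7]
tcp_rot: [2.035, 2.393, 0.001]
wrist_force: [0.4, 1.2, 0.4]
gripper_width: 0.5
gripper_force: 0.0
t 9.8 tcp [557.5 126.4 198.7] yaw_y 9.2 F [0.4 1.2 0.4] w 0.5 gf 0.0 j7 0.05
time: 10.15
position: [555.1, 140.6, 198.6]
tcp_rot: [2.032, 2.394, -0.001]
wrist_force: [1.4, -4.4, 1.4]
gripper_width: 0.5
gripper_force: 2.1
time: 10.4
position: [554.3, 145.1, 201.4]
tcp_rot: [2.035, 2.392, -0.001]
wrist_force: [1.7, -4.4, 0.0]
gripper_width: 0.5
gripper_force: 1.9
time: 10.65
position: [553.5, 149.8, 205.5]
tcp_rot: [2.034, 2.394, 0.0]
wrist_force: [0.7, -3.1, 0.9]
gripper_width: 0.3
gripper_force: 1.7
t 10.7 tcp [553.5 149.8 205.5] yaw_y 9.3 F [ 0.7 -3.1  0.9] w 0.3 gf 1.7 j7 0.01
```

```bash
python3 -m creep '[[[0,0,0,0.005,0,-0.0035,1],[0,0,0,0.005,0,-0.004,1]]]';python3 -m creep '[[[0,0,0,0.006,0,-0.005,1],[0,0,0,0.006,0,-0.005,1]]]';python3 -m creep '[[[0,0,0,0.006,0,-0.004,1],[0,0,0,0.006,0,-0.004,1]]]'; python3 go.py
```

```text
time: 10.9
position: [551.8, 160.2, 213.0]
tcp_rot: [-2.034, -2.394, -0.001]
wrist_force: [2.1, -2.9, -0.2]
gripper_width: 0.6
gripper_force: 1.6
time: 11.15
position: [549.7, 172.3, 223.2]
tcp_rot: [-2.034, -2.394, -0.001]
wrist_force: [1.4, -1.5, -0.4]
gripper_width: 0.4
gripper_force: 1.3
time: 11.4
position: [547.8, 183.9, 231.0]
tcp_rot: [-2.034, -2.394, -0.0]
wrist_force: [2.4, -1.8, -0.7]
gripper_width: 0.6
gripper_force: 1.2
t 11.4 tcp [547.8 183.9 231. ] yaw_y 9.3 F [ 2.4 -1.8 -0.7] w 0.6 gf 1.2 j7 -0.07
```

```bash
python3 -m creep '[[[0,0,0,0.007,0,-0.004,1],[0,0,0,0.007,0,-0.003,1],[0,0,0,0.007,0,-0.003,1]]]';python3 -m creep '[[[0,0,0,0.007,0,-0.003,1],[0,0,0,0.007,0,-0.002,1]]]';python3 -m creep '[[[0,0,0,0.006,0,-0.002,1],[0,0,0,0.005,0,-0.001,1]]]'; python3 -m creep '[[[0,0,0,0.004,0,-0.001,1],[0,0,0,0.004,0,0,1]]]'; python3 go.py
```

```text
time: 11.78
position: [544.3, 204.6, 240.9]
tcp_rot: [-2.034, -2.394, 0.0]
wrist_force: [1.2, -1.6, -0.5]
gripper_width: 0.3
gripper_force: 1.0
time: 12.02
position: [542.0, 218.4, 245.9]
tcp_rot: [-2.034, -2.394, 0.0]
wrist_force: [1.6, -1.8, -0.0]
gripper_width: 0.5
gripper_force: 1.0
time: 12.28
position: [540.3, 229.2, 248.8]
tcp_rot: [-2.034, -2.394, 0.0]
wrist_force: [0.6, -1.8, 0.7]
gripper_width: 0.3
gripper_force: 0.9
time: 12.52
position: [539.1, 236.5, 249.7]
tcp_rot: [2.034, 2.394, -0.001]
wrist_force: [2.3, -5.7, 0.3]
gripper_width: 0.5
gripper_force: 4.1
t 12.5 tcp [539.1 236.5 249.7] yaw_y 9.3 F [ 2.3 -5.7  0.3] w 0.5 gf 4.1 j7 -0.17
```

Force is rising near the stop. I'll press on a little, then retreat toward -y and take a look.

```bash
python3 -m creep '[[[0,0,0,0.003,0,0,1],[0,0,0,0.003,0,0,1]]]';python3 -m creep '[[[0,0,0,0.003,0,0,1],[0,0,0,0,0,0,1]]]'; python3 -m creep '[[[0,0,0,-0.02,0,-0.01,1],[0,0,0,-0.06,0,-0.03,1],[0,0,0,-0.06,0,-0.03,1],[0,0,0,-0.06,0,0,1],[0,0,0,-0.06,0,0,1],[0,0,0,-0.06,0,0,1],[0,0,0,-0.06,0,0,1],[0,0,0,-0.04,0,0,1]]]'; python3 go.py;  python3 - <<'E'
from h import *
d=snap('top','op.png'); e=snap('side','ops.png')
for n,i in(('t',d),('s',e)): print(n,[(a,ce.round(1)) for a,ce,r in blobs(i['img'],'yellow',6)],[(a,ce.round(1)) for a,ce,r in blobs(i['img'],'red',6)])
cv2.imwrite('pics/opc.png',cv2.resize(np.hstack([d['img'][90:220,130:290],e['img'][90:220,150:310]]),None,fx=2.5,fy=2.5,interpolation=cv2.INTER_CUBIC))
E
```

```text
time: 12.78
position: [539.0, 236.9, 249.3]
tcp_rot: [2.035, 2.387, -0.01]
wrist_force: [1.8, -14.2, 0.7]
gripper_width: 0.6
gripper_force: 6.8
time: 13.02
position: [539.0, 237.0, 249.0]
tcp_rot: [2.037, 2.383, -0.015]
wrist_force: [2.6, -15.5, 0.3]
gripper_width: 0.5
gripper_force: 7.6
time: 14.02
position: [604.3, -163.5, 316.4]
tcp_rot: [2.037, 2.391, 0.003]
wrist_force: [0.8, 1.0, 0.2]
gripper_width: 0.7
gripper_force: 0.0
t 14.0 tcp [ 604.3 -163.5  316.4] yaw_y 9.2 F [0.8 1.  0.2] w 0.7 gf 0.0 j7 0.56
t [(np.int32(805), array([161.2, 150.5]))] [(np.int32(10), array([258.6, 148.1])), (np.int32(65), array([235.1, 164.5])), (np.int32(18), array([227.8, 166.1])), (np.int32(65), array([199.7, 170.8])), (np.int32(17), array([207.1, 169.5]))]
s [(np.int32(245), array([165.3, 129.3]))] [(np.int32(12), array([264. , 164.5]))]
```

View pics/opc.png

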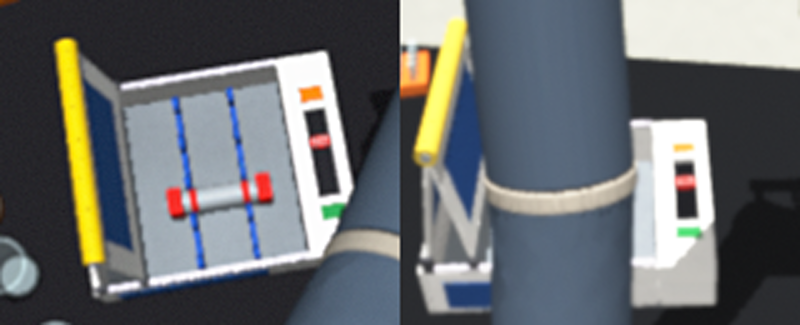

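The door is fully collapsed (it stopped solidly). The spent column is in cradle 1, with red ends at top px (235,164.5) and (199.7,170.8). Next I'll work out its pose and height.

```bash
python3 - <<'E'
from h import *
import ovw
d=load('op.png')
# end-block corners give yaw and centre
for z in(37,45,55):
    A=onz(d,(235.1,164.5),z);B=onz(d,(199.7,170.8),z);m=(A+B)/2;D=B-A
    print(z,m.round(1),np.linalg.norm(D).round(1),np.degrees(np.arctan2(D[1],D[0])).round(1))
print('cradles',[ovw.w(x,-30) for x in(-84,-28,28,84)])
b=[(a,ce.round(1),np.round(cv2.boxPoints(r),0).tolist()) for a,ce,r in blobs(d['img'],'blue',8) if 180<ce[0]<240]
print(b)
g=ctrl.observe()
E
python3 go.py 532 118 120 9.2
```

```text
37 [532.6 117.6  37. ] 121.0 99.9
45 [530.6 116.9  45. ] 120.2 99.9
55 [528.1 116.   55. ] 119.1 99.9
cradles [(np.float64(476.7), np.float64(110.0)), (np.float64(531.9), np.float64(118.9)), (np.float64(587.2), np.float64(127.8)), (np.float64(642.5), np.float64(136.8))]
[(np.int32(62), array([224.1, 142.5]), [[220.0, 125.0], [222.0, 125.0], [228.0, 160.0], [226.0, 160.0]]), (np.int32(64), array([202.5, 146.7]), [[199.0, 129.0], [201.0, 129.0], [206.0, 164.0], [204.0, 164.0]]), (np.int32(36), array([230.7, 181.4]), [[228.0, 172.0], [230.0, 172.0], [234.0, 192.0], [232.0, 192.0]]), (np.int32(44), array([208.6, 185.9]), [[206.0, 175.0], [208.0, 175.0], [211.0, 196.0], [209.0, 196.0]])]
t 14.1 tcp [ 603.6 -166.5  316.4] yaw_y 8.8 F [-0.7 -0.1  0.4] w 0.6 gf 0.0 j7 0.56
turn [ 0.001  0.002 -0.007] shift after turn (m) [ 0.2923 -0.0252  0.1964]
```

```bash
python3 -m creep '[[[0,0,0,0.058,-0.005,0,-0.3],[0,0,0,0.058,-0.005,0,-0.3],[0,0,0,0.058,-0.005,0,-0.3],[0,0,0,0.058,-0.005,0.02,-0.3],[0,0,0.007,0.058,-0.005,0.06,-0.3],[0,0,0,0,0,0.06,-0.3],[0,0,0,0,0,0.05,-0.3],[0,0,0,0,0,0,-0.3]]]';python3 go.py 531.5 118 43 9.5; python3 - <<'E'
from h import *
print(tri(load('op.png'),(199.7,170.8),load('side0.png'),(200.4,180.3)))
E
```

```text
time: 15.12
position: [533.3, 108.2, 138.1]
tcp_rot: [-2.037, -2.385, 0.009]
wrist_force: [0.3, 0.3, 1.1]
gripper_width: 56.2
gripper_force: 0.0
t 15.1 tcp [533.3 108.2 138.1] yaw_y 9.0 F [0.3 0.3 1.1] w 56.2 gf 0.0 j7 0.11
turn [-0.008 -0.    -0.009] shift after turn (m) [ 0.0099 -0.0001  0.0951]
(array([522.29270813, 178.37874093,  35.38186591]), [np.float64(0.9838713782753994), np.float64(0.9838713782753635)])
```

```bash
python3 -m creep '[[[0,0,-0.007,0.008,0,0.03,-0.3],[0,0,0,0,0,0.03,-0.3],[0,0,0,0,0,0.02,-0.3],[0,0,0,0,0,0,-0.3],[0,0,0,0,0,0,-0.3]]]';python3 go.py 531.5 118 43 9.5
```

```text
time: 15.75
position: [536.7, 115.6, 63.0]
tcp_rot: [2.033, 2.393, 0.006]
wrist_force: [0.9, 0.3, 0.7]
gripper_width: 56.5
gripper_force: 0.0
t 15.8 tcp [536.7 115.6  63. ] yaw_y 9.3 F [0.9 0.3 0.7] w 56.5 gf 0.0 j7 0.17
turn [ 0.004 -0.001 -0.004] shift after turn (m) [ 0.0032 -0.0048  0.02  ]
```

```bash
python3 -m creep '[[[0,0,0,0.003,-0.005,0.01,-0.3],[0,0,0,0,0,0.01,-0.3],[0,0,0,0,0,0,-0.3],[0,0,0,0,0,0,1],[0,0,0,0,0,0,1],[0,0,0,0,0,0,1],[0,0,0,0,0,0,1]]]' 35;python3 go.py
```

```text
time: 16.62
position: [529.7, 117.0, 40.9]
tcp_rot: [-2.034, -2.394, -0.0]
wrist_force: [-0.2, 0.0, 0.1]
gripper_width: 29.2
gripper_force: 35.0
t 16.6 tcp [529.7 117.   40.9] yaw_y 9.3 F [-0.2  0.   0.1] w 29.2 gf 35.0 j7 0.19
```

```bash
python3 -m creep '[[[0,0,0,0,0,-0.02,1],[0,0,0,0,0,-0.03,1],[0,0,0,0,0,-0.04,1],[0,0,0,0,0,-0.04,1],[0,0,0,-0.02,-0.005,-0.03,1],[0,0,0.1,-0.0,-0.0,0,1],[0,0,-0.1,0,0,0,1]]]';python3 go.py 493.5 -474 200 9.3
```

```text
time: 17.5
position: [527.4, 96.2, 200.7]
tcp_rot: [-2.032, -2.395, 0.0]
wrist_force: [-0.4, 0.2, -3.7]
gripper_width: 29.2
gripper_force: 35.0
t 17.5 tcp [527.4  96.2 200.7] yaw_y 9.4 F [-0.4  0.2 -3.7] w 29.2 gf 35.0 j7 0.09
turn [-0.    -0.     0.001] shift after turn (m) [-0.5573 -0.1256  0.0007]
```

```bash
python3 -m creep '[[[0,0,0,-0.04,-0.01,0,1],[0,0,0,-0.05,-0.0115,0,1],[0,0,0,-0.05,-0.0115,0,1],[0,0,0,-0.05,-0.0115,0,1],[0,0,0,-0.05,-0.0115,0,1],[0,0,0,-0.05,-0.0115,0,1],[0,0,0,-0.05,-0.0115,0,1],[0,0,0,-0.05,-0.0115,0,1]]]'
python3 -m creep '[[[0,0,0,-0.05,-0.0115,0,1],[0,0,0,-0.05,-0.0115,0,1],[0,0,0,-0.05,-0.0115,0,1],[0,0,0.1,-0.017,-0.002,0,1],[0,0,0.15,0,0,0,1],[0,0,0.15,0,0,0,1],[0,0,0.15,0,0,0,1],[0,0,0.15,0,0,0,1]]]'
python3 -m creep '[[[0,0,0.15,0,0,0.01,1],[0,0,0.15,0,0,0.02,1],[0,0,0.15,0,0,0.02,1],[0,0,0.15,0,0,0.02,1],[0,0,0.15,0,0,0.02,1],[0,0,0.15,0,0,0.02,1],[0,0,0.2,0,0,0,1],[0,0,0,0,0,0,1]]]'
python3 go.py 493.5 -474 31 -94
```

```text
time: 18.5
position: [500.9, -304.0, 200.1]
tcp_rot: [-2.033, -2.393, -0.0]
wrist_force: [0.7, -0.2, -2.6]
gripper_width: 29.0
gripper_force: 35.0
time: 19.5
position: [492.1, -473.0, 199.6]
tcp_rot: [-2.734, -1.543, 0.001]
wrist_force: [-0.8, 0.1, -3.4]
gripper_width: 29.0
gripper_force: 35.0
time: 20.5
position: [492.3, -472.9, 89.4]
tcp_rot: [-3.14, 0.082, 0.003]
wrist_force: [0.2, 0.0, -3.3]
gripper_width: 29.1
gripper_force: 35.0
t 20.5 tcp [ 492.3 -472.9   89.4] yaw_y -93.0 F [ 0.2  0.  -3.3] w 29.1 gf 35.0 j7 -0.29
turn [-0.001  0.002  0.018] shift after turn (m) [0.0013 0.001  0.0584]
```

```bash
python3 -m creep '[[[0,0,0,0,0,0.02,1],[0,0,0,0,0,0.02,1],[0,0,0,0,0,0.012,1],[0,0,0,0,0,0.005,1],[0,0,0,0,0,0.003,1],[0,0,0,0,0,0,1]]]';python3 go.py
```

```text
time: 21.25
position: [492.6, -473.9, 31.0]
tcp_rot: [3.14, -0.086, 0.001]
wrist_force: [0.3, 0.2, -2.8]
gripper_width: 29.0
gripper_force: 35.0
t 21.2 tcp [ 492.6 -473.9   31. ] yaw_y -93.1 F [ 0.3  0.2 -2.8] w 29.0 gf 35.0 j7 -0.25
```

```bash
python3 -m creep '[[[0,0,0,0,0,0.003,1],[0,0,0,0,0,0.002,1],[0,0,0,0,0,0,1]]]';python3 -m creep '[[[0,0,0,0,0,0,-0.2],[0,0,0,0,0,0,-0.2],[0,0,0,0,0,0,-0.2],[0,0,0,0,0,-0.03,-0.2],[0,0,0,0,0,-0.06,-0.2],[0,0,0,0,0,-0.06,-0.2],[0,0,0,0,0,-0.04,-0.2],[0,0,0,0,0,0,-0.2]]]'; python3 - <<'E'
from h import *
d=snap('top','tr.png'); e=snap('side','trs.png')
for n,i in(('t',d),('s',e)): print(n,'red',[(a,ce.round(1)) for a,ce,r in blobs(i['img'],'red',6)],'blue',[(a,ce.round(1)) for a,ce,r in blobs(i['img'],'blue',40) if 290<ce[0]<400 and a<300])
E
python3 go.py
```

```text
time: 21.62
position: [492.6, -473.7, 26.2]
tcp_rot: [-3.14, 0.086, -0.001]
wrist_force: [-0.5, -0.0, -0.4]
gripper_width: 29.1
gripper_force: 35.0
time: 22.62
position: [493.0, -475.7, 219.9]
tcp_rot: [3.135, -0.086, 0.008]
wrist_force: [-0.6, -0.5, 0.3]
gripper_width: 52.4
gripper_force: 0.0
t red [(np.int32(17), array([389.2, 187.5])), (np.int32(70), array([389.4, 194.9]))] blue [(np.int32(67), array([313.9, 133.3])), (np.int32(66), array([348.2, 137.2]))]
s red [(np.int32(70), array([406.6, 191.1])), (np.int32(157), array([409.6, 220.9]))] blue [(np.int32(71), array([323.6, 164.6])), (np.int32(75), array([359.9, 170.5])), (np.int32(121), array([333.2, 191.8])), (np.int32(113), array([371.5, 198.8])), (np.int32(90), array([329.4, 207.5])), (np.int32(153), array([316.2, 238.2]))]
t 22.7 tcp [ 492.4 -473.4  215.6] yaw_y -93.1 F [ 0.3 -0.2 -0.7] w 52.5 gf 0.0 j7 -0.38
```

```bash
python3 go.py 582 -350.5 24 -76.4; python3 -m creep '[[[0,0,-0.145,0,0,0,-1],[0,0,-0.146,0,0,0,-1]]]'
```

```text
t 22.7 tcp [ 492.4 -473.4  215.6] yaw_y -93.1 F [ 0.3 -0.2 -0.7] w 52.5 gf 0.0 j7 -0.38
turn [-0.001 -0.    -0.292] shift after turn (m) [ 0.116  -0.0984  0.1916]
time: 22.98
position: [492.1, -472.7, 213.5]
tcp_rot: [-3.116, -0.378, 0.004]
wrist_force: [0.3, 0.5, -0.7]
gripper_width: 65.0
gripper_force: 0.0
```

```bash
python3 -m creep '[[[0,0,0,0.04,-0.035,0,-1],[0,0,0,0.04,-0.035,0.03,-1],[0,0,0,0.036,-0.028,0.04,-1],[0,0,0,0,0,0.05,-1],[0,0,0,0,0,0.03,-1],[0,0,0,0,0,0,-1],[0,0,0,0,0,0,-1]]]'; python3 go.py 582 -350.5 24 -76.4
```

```text
time: 23.85
position: [582.3, -351.9, 66.3]
tcp_rot: [3.119, 0.369, 0.0]
wrist_force: [0.3, -0.2, -0.2]
gripper_width: 87.1
gripper_force: 0.0
t 23.9 tcp [ 582.3 -351.9   66.3] yaw_y -76.5 F [ 0.3 -0.2 -0.2] w 87.1 gf 0.0 j7 -0.24
turn [ 0.001 -0.    -0.002] shift after turn (m) [ 0.0001 -0.0014  0.0423]
```

```bash
python3 -m creep '[[[0,0,0,0,-0.001,0.02,-1],[0,0,0,0,0,0.015,-1],[0,0,0,0,0,0.008,-1],[0,0,0,0,0,0,-1],[0,0,0,0,0,0,1],[0,0,0,0,0,0,1],[0,0,0,0,0,0,1],[0,0,0,0,0,0,1]]]'; python3 -m creep '[[[0,0,0,0,0,0,1],[0,0,0,0,0,0,1],[0,0,0,0,0,-0.02,1],[0,0,0,0,0,-0.03,1]]]';python3 go.py
python3 - <<'E'
from h import *
d=snap('top','g1.png'); e=snap('side','g1s.png')
for n,i in(('t',d),('s',e)): print(n,'blue',[(a,ce.round(1)) for a,ce,r in blobs(i['img'],'blue',40) if 290<ce[0]<400 and a<300])
E
```

```text
time: 24.85
position: [582.2, -350.3, 23.0]
tcp_rot: [3.12, 0.37, 0.0]
wrist_force: [0.3, 0.4, -0.4]
gripper_width: 54.4
gripper_force: 0.0
time: 25.35
position: [581.4, -349.7, 73.0]
tcp_rot: [-3.118, -0.37, 0.003]
wrist_force: [-0.6, -0.4, -2.9]
gripper_width: 29.2
gripper_force: 35.0
t 25.4 tcp [ 581.4 -349.7   73. ] yaw_y -76.5 F [-0.6 -0.4 -2.9] w 29.2 gf 35.0 j7 -0.24
t blue [(np.int32(52), array([323.8, 166.6])), (np.int32(74), array([362.4, 167.4])), (np.int32(71), array([321.8, 187.8])), (np.int32(75), array([312.4, 222.7]))]
s blue [(np.int32(71), array([323.6, 164.6])), (np.int32(124), array([375.6, 187. ])), (np.int32(111), array([333.1, 192.1])), (np.int32(83), array([330. , 206.1])), (np.int32(150), array([316.1, 238.3]))]
```

```bash
python3 - <<'E'
from h import *
p,_=tri(load('g1.png'),(362.4,167.4),load('g1s.png'),(375.6,187.0)); print(p.round(1)); v=p[:2]-[581.4,-349.7]; print(np.linalg.norm(v), np.degrees(np.arctan2(*(-v)[::-1])))
E
python3 -m creep '[[[0,0,0,0,0,-0.03,1],[0,0,-0.1,0,0,-0.04,1],[0,0,-0.15,0,0,-0.04,1],[0,0,-0.15,0,0,-0.03,1],[0,0,-0.15,0,0,0,1],[0,0,-0.15,0,0,0,1],[0,0,-0.15,0,0,0,1],[0,0,-0.15,0,0,0,1]]]'
python3 -m creep '[[[0,0,-0.15,0,0,0,1],[0,0,-0.15,0,0,0,1],[0,0,-0.15,0,0,0,1],[0,0,-0.047,0,0,0,1],[0,0,0,0,0,0,1]]]'; python3 go.py 641 135.3 200 9.3
```

```text
[ 522.7 -366.9   68.8]
61.21196420368197 16.312021765292243
time: 26.45
position: [581.5, -349.8, 211.9]
tcp_rot: [-2.555, -1.826, 0.001]
wrist_force: [-0.4, 0.5, -3.2]
gripper_width: 28.9
gripper_force: 35.0
time: 27.08
position: [581.5, -350.1, 212.0]
tcp_rot: [-2.034, -2.392, -0.0]
wrist_force: [0.6, -0.7, -2.6]
gripper_width: 29.4
gripper_force: 35.0
t 27.1 tcp [ 581.5 -350.1  212. ] yaw_y 9.3 F [ 0.6 -0.7 -2.6] w 29.4 gf 35.0 j7 0.94
turn [-0.001 -0.001 -0.001] shift after turn (m) [0.4694 0.1372 0.012 ]
```

```bash
python3 -m creep '[[[0,0,0,0.05,0.015,0,1],[0,0,0,0.055,0.016,0,1],[0,0,0,0.055,0.016,0,1],[0,0,0,0.055,0.016,0,1],[0,0,0,0.055,0.016,0,1],[0,0,0,0.055,0.016,0,1],[0,0,0,0.055,0.016,0,1],[0,0,0,0.055,0.016,0,1]]]'
python3 -m creep '[[[0,0,0,0.034,0.01,0,1],[0,0,0,0,0,0.03,1],[0,0,0,0,0,0.04,1],[0,0,0,0,0,0.03,1],[0,0,0,0,0,0,1],[0,0,0,0,0,0,1]]]'; python3 go.py 641 135.3 43 9.3
```

```text
time: 28.08
position: [636.8, 101.3, 212.6]
tcp_rot: [-2.035, -2.393, 0.0]
wrist_force: [0.2, 0.6, -2.9]
gripper_width: 28.9
gripper_force: 35.0
time: 28.82
position: [642.3, 134.6, 113.9]
tcp_rot: [2.034, 2.393, 0.002]
wrist_force: [0.3, -0.2, -2.1]
gripper_width: 29.2
gripper_force: 35.0
t 28.8 tcp [642.3 134.6 113.9] yaw_y 9.3 F [ 0.3 -0.2 -2.1] w 29.2 gf 35.0 j7 0.22
turn [ 0.002  0.    -0.   ] shift after turn (m) [ 0.0009 -0.0011  0.0709]
```

```bash
python3 -m creep '[[[0,0,0,0.001,-0.001,0.025,1],[0,0,0,0,0,0.02,1],[0,0,0,0,0,0.01,1],[0,0,0,0,0,0,1]]]'; python3 -m creep '[[[0,0,0,0,0,0.008,1],[0,0,0,0,0,0.005,1],[0,0,0,0,0,0.003,1],[0,0,0,0,0,0,1]]]'; python3 go.py 641 135.3 43 9.3
```

```text
time: 29.32
position: [640.1, 135.4, 57.4]
tcp_rot: [-2.034, -2.394, 0.001]
wrist_force: [-0.3, -0.3, -1.6]
gripper_width: 29.1
gripper_force: 35.0
time: 29.82
position: [641.5, 135.5, 49.0]
tcp_rot: [-2.033, -2.393, -0.006]
wrist_force: [-13.0, -0.9, 37.5]
gripper_width: 29.1
gripper_force: 35.0
t 29.8 tcp [641.5 135.5  49. ] yaw_y 9.3 F [-13.   -0.9  37.5] w 29.1 gf 35.0 j7 0.27
turn [ 0.002 -0.004  0.   ] shift after turn (m) [-0.0001 -0.0006  0.006 ]
```

```bash
python3 -m creep '[[[0,0,0,0,0,-0.006,1],[0,0,0,0,-0.003,-0.003,1],[0,0,0,0,0,0,1],[0,0,0,0,0,0.005,1],[0,0,0,0,0,0.003,1],[0,0,0,0,0,0,1]]]'; python3 go.py;python3 -m creep '[[[0,0,0,0,0,0.002,1],[0,0,0,0,0,0,1]]]'; python3 go.py
```

```text
time: 30.58
position: [638.1, 135.2, 49.0]
tcp_rot: [-2.032, -2.392, -0.004]
wrist_force: [-13.2, -0.8, 39.9]
gripper_width: 29.1
gripper_force: 35.0
t 30.6 tcp [638.1 135.2  49. ] yaw_y 9.3 F [-13.2  -0.8  39.9] w 29.1 gf 35.0 j7 0.27
time: 30.82
position: [638.2, 135.2, 48.7]
tcp_rot: [-2.032, -2.392, -0.005]
wrist_force: [-16.5, -0.7, 48.9]
gripper_width: 29.3
gripper_force: 35.0
t 30.8 tcp [638.2 135.2  48.7] yaw_y 9.3 F [-16.5  -0.7  48.9] w 29.3 gf 35.0 j7 0.27
```

```bash
python3 - <<'E'
from h import *
s=ctrl.observe();print(s['wrist_force'],s['torque'],s['position'])
d=snap('top','st.png'); e=snap('side','sts.png')
cv2.imwrite('pics/stc.png',cv2.resize(np.hstack([d['img'][80:220,130:290],e['img'][80:220,150:310]]),None,fx=2.5,fy=2.5,interpolation=cv2.INTER_CUBIC))
E
```

```text
[-16.5408823   -0.66671301  48.94171899] [-0.26942388  4.0567095   0.02768003] [638.16465176 135.20214295  48.6981351 ]
```

View pics/stc.png

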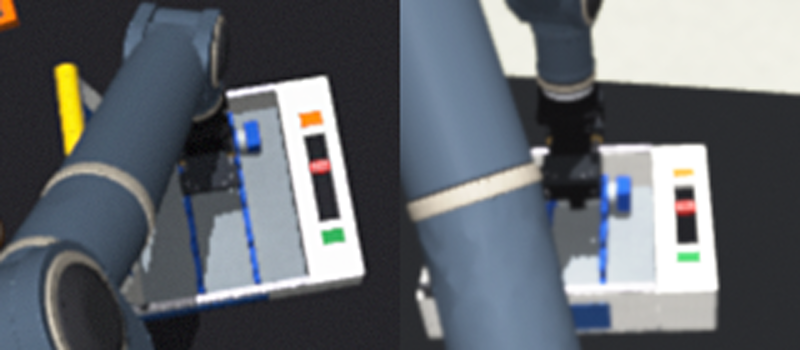

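The crops show the column in the grip over cradle 3, blue end at top px (231,135) and side px (239,158), aligned with the combs. I'll triangulate its end to see how it sits.

```bash
python3 - <<'E'
from h import *
import ovw
d=load('st.png');e=load('sts.png')
def bl(i,box):
    return [(a,ce,np.round(cv2.boxPoints(r),1).tolist()) for a,ce,r in blobs(i['img'],'blue',5) if box[0]<ce[0]<box[1] and box[2]<ce[1]<box[3]]
for n,i in(('t',d),('s',e)):
    for a,ce,r in bl(i,(200,250,110,200)): print(n,a,ce.round(1),r)
C=(-ovw.OV[0],)
def inv(p): x,y=p[0]-ovw.OV[0],p[1]-ovw.OV[1];c,s=np.cos(.16),np.sin(.16);return np.array([c*x+s*y,-s*x+c*y,p[2]]).round(1)
print('tcp oven',inv([638.2,135.2,48.7]))
p,r=tri(d,(230.8,134.8),e,(238.8,158)); print(inv(p),r)
# comb line px in op.png top view: teeth tops as brightness profile along comb
i=load('op.png')['img']
for oy in(-68,8):
    prof=[]
    for x in range(-130,131,4):
        w=ovw.w(x,oy); u,v=proj(load('op.png'),[w[0],w[1],40])[0]
        patch=i[int(round(v)),int(round(u))-2:int(round(u))+3].astype(int); prof.append(int((patch[:,0]-patch[:,2]).max()))
    print(oy,prof)
E
```

```text
t 10 [221.6 127.1] [[221.0, 125.0], [222.0, 125.0], [222.0, 130.0], [221.0, 130.0]]
t 51 [230.5 133.7] [[227.60000610351562, 129.10000610351562], [232.1999969482422, 128.39999389648438], [233.60000610351562, 138.5], [229.0, 139.10000610351562]]
t 9 [223.4 135.6] [[222.10000610351562, 132.1999969482422], [223.0, 132.0], [224.6999969482422, 138.8000030517578], [223.8000030517578, 139.10000610351562]]
t 79 [228.4 167.8] [[223.10000610351562, 143.10000610351562], [225.0, 142.8000030517578], [233.39999389648438, 191.89999389648438], [231.5, 192.3000030517578]]
t 78 [207.3 177.9] [[203.1999969482422, 159.10000610351562], [205.5, 158.8000030517578], [211.39999389648438, 195.89999389648438], [209.0, 196.3000030517578]]
s 76 [230.7 168.5] [[230.0, 151.0], [232.0, 151.0], [232.0, 188.0], [230.0, 188.0]]
s 57 [238.8 156.6] [[237.0, 151.0], [241.0, 151.0], [241.0, 163.0], [237.0, 163.0]]
s 12 [209.8 162.8] [[209.0, 161.0], [211.0, 161.0], [211.0, 165.0], [209.0, 165.0]]
tcp oven [ 79.5 -30.9  48.7]
[ 80.8 -92.6  32.9] [np.float64(1.606464556705135), np.float64(1.60646455670522)]
-68 [0, 6, 60, 133, 167, 165, 146, 148, 158, 163, 176, 163, 160, 159, 150, 119, 102, 155, 162, 174, 156, 66, 5, 8, -13, 4, 11, 9, 11, 9, 56, 141, 165, 154, 153, 168, 175, 173, 172, 167, 175, 170, 123, 86, 109, 157, 173, 173, 161, 158, 160, 173, 173, 171, 172, 153, 99, 69, 109, 163, 176, 172, 117, 36, 0, -1]
8 [3, 10, 61, 153, 182, 168, 147, 153, 167, 175, 179, 176, 174, 169, 172, 134, 129, 161, 180, 183, 168, 86, 20, 26, 33, 27, 24, 18, 22, 54, 145, 178, 187, 176, 148, 148, 167, 181, 186, 185, 180, 165, 140, 99, 116, 165, 182, 177, 161, 167, 178, 180, 175, 164, 165, 168, 105, 79, 129, 162, 182, 182, 138, 59, 7, -1]
```

```bash
python3 -m creep '[[[0,0,0,0,0.001,-0.006,1],[0,0,0,0,0,0,1],[0,0,0,0,0,0,-0.2],[0,0,0,0,0,0,-0.2],[0,0,0,0,0,0,-0.2],[0,0,0,0,0,-0.03,-0.2],[0,0,0,0,0,-0.06,-0.2],[0,0,0,0,0,-0.06,-0.2]]]'; python3 -m creep '[[[0,0,0,0,0,-0.02,-0.2],[0,0,0,-0.05,0,0,-0.2],[0,0,0,-0.05,0,0,-0.2],[0,0,0,-0.055,0,0,-0.2],[0,0,0,-0.055,0,0,-0.2],[0,0,0,-0.055,0,0,-0.2],[0,0,0,-0.055,0,0,-0.2],[0,0,0,0,0,0,-0.2]]]'; python3 - <<'E'
from h import *
import ovw
d=snap('top','p1.png'); e=snap('side','p1s.png')
for n,i in(('t',d),('s',e)): print(n,'blue',[(a,ce.round(1)) for a,ce,r in blobs(i['img'],'blue',30) if 190<ce[0]<400 and a<300])
cv2.imwrite('pics/p1c.png',cv2.resize(np.hstack([d['img'][80:220,130:290],e['img'][80:220,150:310]]),None,fx=2.5,fy=2.5,interpolation=cv2.INTER_CUBIC))
E
python3 go.py
```

```text
time: 31.92
position: [637.9, 135.1, 197.4]
tcp_rot: [-2.034, -2.394, 0.003]
wrist_force: [1.1, -0.1, 0.3]
gripper_width: 51.8
gripper_force: 0.0
time: 32.92
position: [688.1, -187.9, 215.5]
tcp_rot: [2.045, 2.384, -0.007]
wrist_force: [-0.3, -0.1, 0.2]
gripper_width: 52.2
gripper_force: 0.0
t blue [(np.int32(67), array([224.2, 142.3])), (np.int32(51), array([230.5, 133.3])), (np.int32(39), array([316.2, 132.9])), (np.int32(51), array([195.4, 138.8])), (np.int32(60), array([203.4, 149.8])), (np.int32(72), array([324.2, 166.7])), (np.int32(70), array([321.9, 187.8])), (np.int32(73), array([312.5, 222.8]))]
s blue [(np.int32(63), array([323.9, 165.1])), (np.int32(120), array([333.2, 191.8])), (np.int32(82), array([330. , 206.2])), (np.int32(149), array([316.1, 238.2]))]
t 33.0 tcp [ 689.4 -180.9  215.2] yaw_y 9.2 F [-0.   0.4  1. ] w 52.2 gf 0.0 j7 0.65
```

View pics/p1c.png

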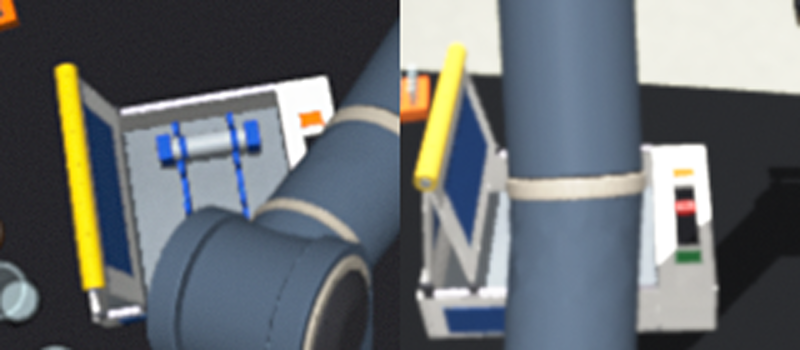

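```bash
python3 - <<'E'
from h import *
import ovw
d=load('p1.png')
def inv(p): x,y=p[0]-ovw.OV[0],p[1]-ovw.OV[1];c,s=np.cos(.16),np.sin(.16);return np.array([c*x+s*y,-s*x+c*y,p[2]]).round(1)
for n,a,b in(('spent',(235.1,164.5),(199.7,170.8)),('B',(230.5,133.3),(195.4,138.8))):
    A,B=onz(d,a,45),onz(d,b,45); print(n,inv((A+B)/2),np.linalg.norm(A-B).round(1),np.degrees(np.arctan2(*(B-A)[1::-1])).round(1))
p1,_=tri(d,(230.5,133.3),load('sts.png'),(238.8,156.6)); print('end tri',inv(p1))
p,_=tri(d,(324.2,166.7),load('p1s.png'),(333.2,191.8)); print(p)
A,B=onz(d,(313.9,133.3),30),onz(d,(324.2,166.7),30);print('A',(A+B)/2)
E
python3 go.py 595 -231 24 -75.6
```

```text
spent [-29.7 -31.8  45. ] 120.2 99.9
B [ 82.5 -33.5  45. ] 120.9 98.8
end tri [ 85.5 -92.5  35.2]
[ 537.31702689 -246.53882573   19.79753092]
A [ 595.2364139  -231.29195416   30.        ]
t 33.0 tcp [ 689.4 -180.9  215.2] yaw_y 9.2 F [-0.   0.4  1. ] w 52.2 gf 0.0 j7 0.65
turn [-0.003  0.     1.48 ] shift after turn (m) [-0.1039  0.025   0.1912]
```

```bash
python3 -m creep '[[[0,0,0.15,0,0,0,-1],[0,0,0.16,0,0,0,-1],[0,0,0.16,0,0,0,-1],[0,0,0.16,0,0,0,-1],[0,0,0.17,0,0,0,-1],[0,0,0.17,0,0,0,-1],[0,0,0.17,0,0,0,-1],[0,0,0.17,0,0,0,-1]]]'
python3 -m creep '[[[0,0,0.17,-0.02,0,0,-1],[0,0,0,-0.04,0.012,0,-1],[0,0,0,-0.044,0.013,0.03,-1],[0,0,0,0,0,0.05,-1],[0,0,0,0,0,0.04,-1],[0,0,0,0,0,0.02,-1],[0,0,0,0,0,0,-1],[0,0,0,0,0,0,-1]]]'; python3 go.py 595.5 -231 23 -75.6
```

```text
time: 34.02
position: [690.3, -177.3, 215.7]
tcp_rot: [-3.07, -0.656, 0.001]
wrist_force: [-0.4, -0.4, 0.3]
gripper_width: 87.3
gripper_force: 0.0
time: 35.02
position: [597.8, -234.3, 78.2]
tcp_rot: [3.115, 0.398, 0.003]
wrist_force: [-0.2, -0.1, 0.2]
gripper_width: 87.1
gripper_force: 0.0
t 35.0 tcp [ 597.8 -234.3   78.2] yaw_y -75.5 F [-0.2 -0.1  0.2] w 87.1 gf 0.0 j7 -0.39
turn [ 0.002 -0.002  0.003] shift after turn (m) [-0.0014 -0.0038  0.0552]
```

```bash
python3 -m creep '[[[0,0,0,-0.0015,-0.004,0.02,-1],[0,0,0,0,0,0.02,-1],[0,0,0,0,0,0.012,-1],[0,0,0,0,0,0.003,-1],[0,0,0,0,0,0,-1],[0,0,0,0,0,0,1],[0,0,0,0,0,0,1],[0,0,0,0,0,0,1]]]'; python3 -m creep '[[[0,0,0,0,0,0,1],[0,0,0,0,0,0,1],[0,0,0,0,0,0,1],[0,0,0,0,0,0,1],[0,0,0,0,0,0,1]]]';python3 go.py;  python3 -m creep '[[[0,0,0,0,0,-0.02,1],[0,0,0,0,0,-0.03,1],[0,0,0,0,0,0,1]]]'
python3 - <<'E'
from h import *
d=snap('top','g2.png'); e=snap('side','g2s.png')
for n,i in(('t',d),('s',e)): print(n,'blue',[(a,ce.round(1)) for a,ce,r in blobs(i['img'],'blue',30) if 290<ce[0]<400 and a<300])
E
python3 go.py
```

```text
time: 36.02
position: [594.5, -230.6, 22.1]
tcp_rot: [3.116, 0.397, 0.001]
wrist_force: [0.3, -0.5, -0.4]
gripper_width: 64.4
gripper_force: 0.0
time: 36.65
position: [594.2, -230.2, 21.7]
tcp_rot: [-3.116, -0.397, 0.0]
wrist_force: [-0.6, 0.8, 1.1]
gripper_width: 29.1
gripper_force: 35.0
t 36.6 tcp [ 594.2 -230.2   21.7] yaw_y -75.5 F [-0.6  0.8  1.1] w 29.1 gf 35.0 j7 -0.35
time: 37.02
position: [595.7, -231.9, 74.5]
tcp_rot: [3.113, 0.396, 0.007]
wrist_force: [-0.1, -0.2, -3.4]
gripper_width: 29.2
gripper_force: 35.0
t blue [(np.int32(80), array([328. , 162.4])), (np.int32(69), array([321.8, 187.7])), (np.int32(75), array([312.5, 222.9]))]
s blue [(np.int32(149), array([335.6, 180.1])), (np.int32(82), array([330. , 206.2])), (np.int32(150), array([316.1, 238.3]))]
t 37.1 tcp [ 594.1 -230.1   71.6] yaw_y -75.5 F [-0.   0.3 -3.3] w 29.3 gf 35.0 j7 -0.39
```

```bash
python3 - <<'E'
from ovw import w
print(w(26.2,-32),w(-29.8,-32),w(-85.8,-32))
E
python3 -m creep '[[[0,0,0,0,0,-0.03,1],[0,0,-0.1,0,0,-0.04,1],[0,0,-0.15,0,0,-0.04,1],[0,0,-0.15,0,0,-0.03,1],[0,0,-0.15,0,0,0,1],[0,0,-0.15,0,0,0,1],[0,0,-0.15,0,0,0,1],[0,0,-0.15,0,0,0,1]]]'
python3 -m creep '[[[0,0,-0.15,0,0,0,1],[0,0,-0.15,0,0,0,1],[0,0,-0.15,0,0,0,1],[0,0,-0.032,0,0,0,1],[0,0,0,0,0,0,1]]]'; python3 go.py 585.8 125.6 200 9.3
```

```text
(np.float64(585.8), np.float64(125.6)) (np.float64(530.5), np.float64(116.7)) (np.float64(475.2), np.float64(107.7))
time: 38.12
position: [593.3, -230.0, 210.0]
tcp_rot: [-2.538, -1.847, 0.003]
wrist_force: [-0.1, 0.2, -4.9]
gripper_width: 29.1
gripper_force: 35.0
time: 38.75
position: [593.8, -230.5, 210.9]
tcp_rot: [-2.033, -2.393, 0.001]
wrist_force: [0.6, 0.6, -3.9]
gripper_width: 29.0
gripper_force: 35.0
t 38.8 tcp [ 593.8 -230.5  210.9] yaw_y 9.3 F [ 0.6  0.6 -3.9] w 29.0 gf 35.0 j7 0.76
turn [-0.001 -0.001  0.   ] shift after turn (m) [0.3527 0.0497 0.0109]
```

```bash
python3 -m creep '[[[0,0,0,0.05,0.007,0,1],[0,0,0,0.05,0.007,0,1],[0,0,0,0.05,0.007,0,1],[0,0,0,0.05,0.007,0,1],[0,0,0,0.05,0.007,0,1],[0,0,0,0.05,0.007,0,1],[0,0,0,0.05,0.007,0,1],[0,0,0,0.0025,0.001,0.03,1]]]'
python3 -m creep '[[[0,0,0,0,0,0.04,1],[0,0,0,0,0,0.03,1],[0,0,0,0,0,0.02,1],[0,0,0,0,0,0,1],[0,0,0,0,0,0,1]]]'; python3 go.py 585.8 125.6 42 9.3
```

```text
time: 39.75
position: [587.1, 132.5, 182.9]
tcp_rot: [2.022, 2.404, 0.01]
wrist_force: [0.2, -0.5, -4.3]
gripper_width: 29.4
gripper_force: 35.0
time: 40.38
position: [587.0, 125.4, 92.9]
tcp_rot: [2.031, 2.395, 0.003]
wrist_force: [0.6, -0.5, -4.5]
gripper_width: 29.5
gripper_force: 35.0
t 40.4 tcp [587.  125.4  92.9] yaw_y 9.4 F [ 0.6 -0.5 -4.5] w 29.5 gf 35.0 j7 0.22
turn [ 0.002 -0.     0.002] shift after turn (m) [ 0.0004 -0.0011  0.0509]
```

```bash
python3 -m creep '[[[0,0,0,0,-0.001,0.02,1],[0,0,0,0,0,0.015,1],[0,0,0,0,0,0.008,1],[0,0,0,0,0,0,1]]]';python3 go.py; python3 -m creep '[[[0,0,0,0,0,0.004,1],[0,0,0,0,0,0.002,1],[0,0,0,0,0,0,1]]]'; python3 go.py 585.8 125.6 42 9.3
```

```text
time: 40.88
position: [584.3, 125.0, 47.8]
tcp_rot: [-2.031, -2.396, 0.002]
wrist_force: [0.3, -0.2, -3.2]
gripper_width: 29.5
gripper_force: 35.0
t 40.9 tcp [584.3 125.   47.8] yaw_y 9.4 F [ 0.3 -0.2 -3.2] w 29.5 gf 35.0 j7 0.26
time: 41.25
position: [584.9, 125.3, 42.8]
tcp_rot: [-2.031, -2.396, -0.0]
wrist_force: [-0.2, -0.3, -4.7]
gripper_width: 29.1
gripper_force: 35.0
t 41.2 tcp [584.9 125.3  42.8] yaw_y 9.4 F [-0.2 -0.3 -4.7] w 29.1 gf 35.0 j7 0.26
turn [ 0.    -0.     0.002] shift after turn (m) [0.0002 0.0009 0.0008]
```

Seating nearly reached. I'll take the last 2 mm, release with a narrow opening because of the neighbour, and go straight up.

```bash
python3 -m creep '[[[0,0,0,0,0,0.002,1],[0,0,0,0,0,0,1]]]'; python3 -m creep '[[[0,0,0,0,0,0,0],[0,0,0,0,0,0,0],[0,0,0,0,0,0,0],[0,0,0,0,0,-0.03,0],[0,0,0,0,0,-0.06,0],[0,0,0,0,0,-0.06,0],[0,0,0,-0.01,0,-0.02,-0.1],[0,0,0,-0.05,-0.02,0,-0.2]]]'; python3 -m creep '[[[0,0,0,-0.055,-0.02,0,-1],[0,0,0,-0.055,-0.02,0,-1],[0,0,0,-0.055,-0.02,0,-1],[0,0,0,-0.055,-0.02,0,-1],[0,0,0,0,0,0,-1]]]'; python3 - <<'E'
from h import *
d=snap('top','p2.png'); e=snap('side','p2s.png')
for n,i in(('t',d),('s',e)): print(n,'blue',[(a,ce.round(1)) for a,ce,r in blobs(i['img'],'blue',30) if 190<ce[0]<400 and a<300])
A,B=onz(d,(321.8,187.7),30),onz(d,(312.4,222.8),30);print((A+B)/2,np.degrees(np.arctan2(*(A-B)[1::-1])))
E
python3 go.py 403 -216 23 -107.2
```

```text
time: 41.5
position: [584.9, 125.3, 40.8]
tcp_rot: [-2.031, -2.396, -0.0]
wrist_force: [-0.1, 0.1, -4.7]
gripper_width: 29.6
gripper_force: 35.0
time: 42.5
position: [577.2, 66.1, 213.2]
tcp_rot: [2.021, 2.402, 0.009]
wrist_force: [-0.3, -1.9, -0.3]
gripper_width: 49.8
gripper_force: 0.0
time: 43.12
position: [530.2, -173.6, 211.7]
tcp_rot: [2.042, 2.384, -0.002]
wrist_force: [-0.6, 0.2, -0.5]
gripper_width: 85.8
gripper_force: 0.0
t blue [(np.int32(69), array([224.3, 142.6])), (np.int32(51), array([230.5, 133.3])), (np.int32(51), array([195.4, 138.8])), (np.int32(119), array([205.9, 166. ])), (np.int32(49), array([233.3, 148.7])), (np.int32(52), array([197.8, 154.2])), (np.int32(48), array([230.2, 178. ])), (np.int32(34), array([315.5, 223.5]))]
s blue [(np.int32(82), array([330. , 206.2])), (np.int32(150), array([316.1, 238.3]))]
[ 402.72774197 -216.49493056   30.        ] -17.197989535725064
t 43.2 tcp [ 532.  -167.8  211. ] yaw_y 9.3 F [-0.1  0.8  0.2] w 86.4 gf 0.0 j7 0.66
turn [-0.000e+00 -1.000e-03  2.034e+00] shift after turn (m) [-0.109   0.0842  0.188 ]
```

```bash
python3 -m creep '[[[0,0,0.15,0,0,0,-1],[0,0,0.16,0,0,0,-1],[0,0,0.16,0,0,0,-1],[0,0,0.16,0,0,0,-1],[0,0,0.17,0,0,0,-1],[0,0,0.17,0,0,0,-1],[0,0,0.17,0,0,0,-1],[0,0,0.17,0,0,0,-1]]]'
python3 -m creep '[[[0,0,0.17,0,0,0,-1],[0,0,0.17,0,0,0,-1],[0,0,0.17,0,0,0,-1],[0,0,0.17,0,0,0,-1],[0,0,0.044,-0.03,0.02,0,-1],[0,0,0,-0.04,0.03,0.03,-1],[0,0,0,-0.039,0.034,0.04,-1],[0,0,0,0,0,0.04,-1]]]'; python3 -m creep '[[[0,0,0,0,0,0.02,-1],[0,0,0,0,0,0,-1],[0,0,0,0,0,0,-1]]]'; python3 go.py 403 -216.3 23 -107.2
```

```text
time: 44.22
position: [532.9, -164.8, 210.5]
tcp_rot: [-3.07, -0.661, -0.0]
wrist_force: [0.1, 0.2, -0.9]
gripper_width: 86.8
gripper_force: 0.0
time: 45.22
position: [403.9, -215.0, 101.8]
tcp_rot: [-3.104, 0.469, -0.001]
wrist_force: [0.8, 0.8, 0.3]
gripper_width: 87.1
gripper_force: 0.0
time: 45.6
position: [406.9, -215.7, 83.1]
tcp_rot: [3.107, -0.464, 0.002]
wrist_force: [0.1, -0.9, -0.4]
gripper_width: 86.8
gripper_force: 0.0
t 45.6 tcp [ 406.9 -215.7   83.1] yaw_y -107.0 F [ 0.1 -0.9 -0.4] w 86.8 gf 0.0 j7 -0.75
turn [-0.    -0.001  0.003] shift after turn (m) [-0.0035  0.0017  0.0601]
```

```bash
python3 -m creep '[[[0,0,0.003,-0.0035,0.0015,0.02,-1],[0,0,0,0,0,0.02,-1],[0,0,0,0,0,0.016,-1],[0,0,0,0,0,0.003,-1],[0,0,0,0,0,0,-1],[0,0,0,0,0,0,1],[0,0,0,0,0,0,1],[0,0,0,0,0,0,1]]]'; python3 -m creep '[[[0,0,0,0,0,0,1],[0,0,0,0,0,0,1],[0,0,0,0,0,0,1],[0,0,0,0,0,0,1],[0,0,0,0,0,0,1]]]';python3 go.py;  python3 -m creep '[[[0,0,0,0,0,-0.02,1],[0,0,0,0,0,-0.03,1],[0,0,0,0,0,0,1]]]'
python3 - <<'E'
from h import *
d=snap('top','g3.png'); e=snap('side','g3s.png')
for n,i in(('t',d),('s',e)): print(n,'blue',[(a,ce.round(1)) for a,ce,r in blobs(i['img'],'blue',30) if 290<ce[0]<400 and a<300])
E
python3 go.py
```

```text
time: 46.6
position: [402.1, -216.5, 23.7]
tcp_rot: [-3.106, 0.472, -0.001]
wrist_force: [-0.3, 0.7, 0.1]
gripper_width: 64.7
gripper_force: 0.0
time: 47.22
position: [402.0, -216.5, 23.5]
tcp_rot: [-3.106, 0.472, 0.0]
wrist_force: [0.1, 0.3, 0.6]
gripper_width: 29.5
gripper_force: 35.0
t 47.2 tcp [ 402.  -216.5   23.5] yaw_y -107.3 F [0.1 0.3 0.6] w 29.5 gf 35.0 j7 -0.63
time: 47.6
position: [402.9, -217.0, 74.5]
tcp_rot: [3.105, -0.472, 0.005]
wrist_force: [0.3, -0.9, -3.0]
gripper_width: 29.1
gripper_force: 35.0
t blue [(np.int32(78), array([315.8, 221.3]))]
s blue [(np.int32(164), array([318.3, 225.9]))]
t 47.7 tcp [ 401.8 -216.    73. ] yaw_y -107.3 F [ 0.3 -0.1 -2.2] w 29.0 gf 35.0 j7 -0.73
```

```bash
python3 -m creep '[[[0,0,0,0,0,-0.03,1],[0,0,-0.1,0,0,-0.04,1],[0,0,-0.15,0,0,-0.04,1],[0,0,-0.15,0,0,-0.03,1],[0,0,-0.15,0,0,0,1],[0,0,-0.16,0,0,0,1],[0,0,-0.16,0,0,0,1],[0,0,-0.16,0,0,0,1]]]'
python3 -m creep '[[[0,0,-0.16,0,0,0,1],[0,0,-0.16,0,0,0,1],[0,0,-0.16,0,0,0,1],[0,0,-0.16,0,0,0,1],[0,0,-0.16,0,0,0,1],[0,0,-0.16,0,0,0,1],[0,0,-0.145,0,0,0,1],[0,0,0,0,0,0,1]]]'; python3 go.py 530.5 116.7 200 9.3
```

```text
time: 48.7
position: [401.3, -215.9, 212.4]
tcp_rot: [-2.931, -1.126, 0.002]
wrist_force: [-0.3, -0.3, -2.6]
gripper_width: 28.9
gripper_force: 35.0
time: 49.7
position: [401.3, -216.1, 212.5]
tcp_rot: [-1.912, -2.49, 0.001]
wrist_force: [-0.0, 0.2, -3.0]
gripper_width: 29.3
gripper_force: 35.0
t 49.7 tcp [ 401.3 -216.1  212.5] yaw_y 14.9 F [-0.   0.2 -3. ] w 29.3 gf 35.0 j7 0.84
turn [-0.002 -0.001  0.098] shift after turn (m) [0.3076 0.1813 0.0125]
```

```bash
python3 -m creep '[[[0,0,0.098,0,0,0,1],[0,0,0,0.0435,0.026,0,1],[0,0,0,0.044,0.026,0,1],[0,0,0,0.044,0.026,0,1],[0,0,0,0.044,0.026,0,1],[0,0,0,0.044,0.026,0,1],[0,0,0,0.044,0.026,0,1],[0,0,0,0.044,0.0255,0,1]]]'
python3 -m creep '[[[0,0,0,0,0,0.03,1],[0,0,0,0,0,0.04,1],[0,0,0,0,0,0.03,1],[0,0,0,0,0,0.01,1],[0,0,0,0,0,0,1],[0,0,0,0,0,0,1]]]'; python3 go.py 530.5 116.7 43 9.3
```

```text
time: 50.7
position: [530.7, 118.2, 212.6]
tcp_rot: [-2.034, -2.393, 0.002]
wrist_force: [1.2, -0.5, -1.5]
gripper_width: 29.4
gripper_force: 35.0
time: 51.45
position: [531.7, 116.6, 104.7]
tcp_rot: [2.031, 2.395, 0.003]
wrist_force: [0.7, 0.5, -2.5]
gripper_width: 29.2
gripper_force: 35.0
t 51.5 tcp [531.7 116.6 104.7] yaw_y 9.4 F [ 0.7  0.5 -2.5] w 29.2 gf 35.0 j7 0.2
turn [ 0.002 -0.     0.002] shift after turn (m) [ 0.0003 -0.0012  0.0617]
```

```bash
python3 -m creep '[[[0,0,0,0,0,0.025,1],[0,0,0,0,0,0.02,1],[0,0,0,0,0,0.009,1],[0,0,0,0,0,0,1]]]';python3 go.py; python3 -m creep '[[[0,0,0,0,0,0.004,1],[0,0,0,0,0,0.002,1],[0,0,0,0,0,0,1]]]'; python3 go.py 530.5 116.7 42 9.3
```

```text
time: 51.95
position: [531.0, 116.6, 49.9]
tcp_rot: [2.032, 2.396, 0.001]
wrist_force: [0.6, -0.2, -1.8]
gripper_width: 29.0
gripper_force: 35.0
t 52.0 tcp [531.  116.6  49.9] yaw_y 9.4 F [ 0.6 -0.2 -1.8] w 29.0 gf 35.0 j7 0.26
time: 52.32
position: [530.8, 116.6, 43.7]
tcp_rot: [2.031, 2.396, 0.001]
wrist_force: [-0.2, -0.2, -2.1]
gripper_width: 29.1
gripper_force: 35.0
t 52.3 tcp [530.8 116.6  43.7] yaw_y 9.4 F [-0.2 -0.2 -2.1] w 29.1 gf 35.0 j7 0.27
turn [ 0.    -0.     0.002] shift after turn (m) [ 0.0002 -0.0002  0.0017]
```

```bash
python3 -m creep '[[[0,0,0,0,0,0.0015,1],[0,0,0,0,0,0,1]]]'; python3 -m creep '[[[0,0,0,0,0,0,0],[0,0,0,0,0,0,0],[0,0,0,0,0,0,0],[0,0,0,0,0,-0.03,0],[0,0,0,0,0,-0.06,0],[0,0,0,0,0,-0.06,0],[0,0,0,-0.01,0,-0.05,0],[0,0,0,-0.05,0,-0.05,1]]]'; python3 -m creep '[[[0,0,0,-0.06,0,0,1],[0,0,0,-0.06,0,0,1],[0,0,0,-0.06,0,0,1],[0,0,0,-0.06,0,0,1],[0,0,0,0,0,0,1]]]'; python3 - <<'E'
from h import *
d=snap('top','p3.png'); e=snap('side','p3s.png')
for n,i in(('t',d),('s',e)): print(n,'blue',[(a,ce.round(1)) for a,ce,r in blobs(i['img'],'blue',30) if 190<ce[0]<400 and a<300],'red',[(a,ce.round(1)) for a,ce,r in blobs(i['img'],'red',6)])
cv2.imwrite('pics/p3c.png',cv2.resize(d['img'][80:220,120:420],None,fx=2.6,fy=2.6,interpolation=cv2.INTER_CUBIC))
E
python3 go.py
```

```text
time: 52.58
position: [531.0, 116.6, 42.4]
tcp_rot: [2.031, 2.396, 0.001]
wrist_force: [-1.0, -0.3, 1.7]
gripper_width: 29.3
gripper_force: 35.0
time: 53.58
position: [539.6, 65.5, 288.1]
tcp_rot: [-2.024, -2.403, -0.003]
wrist_force: [0.4, 0.7, 0.5]
gripper_width: 39.1
gripper_force: 0.0
time: 54.2
position: [577.5, -180.5, 286.5]
tcp_rot: [2.042, 2.384, -0.004]
wrist_force: [-1.1, 0.5, 0.6]
gripper_width: 1.4
gripper_force: 0.0
t blue [(np.int32(124), array([227.1, 158.1])), (np.int32(51), array([231.5, 133.7])), (np.int32(156), array([203.3, 160.1])), (np.int32(49), array([233.3, 148.6])), (np.int32(53), array([197.8, 154.3])), (np.int32(53), array([235.8, 164. ])), (np.int32(55), array([200.3, 170. ]))] red [(np.int32(11), array([258.3, 148.2])), (np.int32(62), array([388.6, 161. ])), (np.int32(19), array([387.5, 167.8])), (np.int32(17), array([388.3, 187.6])), (np.int32(64), array([389.6, 195. ]))]
s blue [(np.int32(116), array([239.9, 167.5]))] red [(np.int32(12), array([264. , 164.5])), (np.int32(66), array([406.8, 190.9])), (np.int32(130), array([409.5, 221.8]))]
t 54.3 tcp [ 578.5 -174.2  285.9] yaw_y 9.3 F [ 0.3  1.2 -0.1] w 0.4 gf 0.0 j7 0.65
```

View pics/p3c.png

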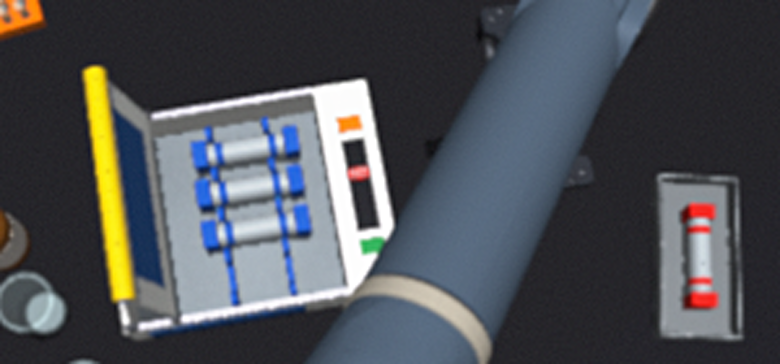

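The crop shows three fresh columns in cradles 3, 2 and 1 at (246,150), (250,187) and (256,227), and the spent column in the tray at (700,255). The top one looks a few mm further toward -y than before. Checking it in numbers.

```bash
python3 - <<'E'
from h import *
import ovw
def inv(p): x,y=p[0]-ovw.OV[0],p[1]-ovw.OV[1];c,s=np.cos(.16),np.sin(.16);return np.array([c*x+s*y,-s*x+c*y]).round(1)
# extents of blue+steel along each column axis: sample line at z=55 through each cradle
for f in('p1.png','p2.png','p3.png'):
    d=load(f);i=d['img']
    for cx in(83,27,-29):
        ys=np.arange(-125,70,1.0); out=[]
        for off in(-10,10):
            P=[list(ovw.w(cx-1.6+off,y))+[54] for y in ys]; uv=proj(d,np.array(P,float)).astype(np.float32)
            v=cv2.remap(i,uv[:,0].reshape(-1,1),uv[:,1].reshape(-1,1),cv2.INTER_LINEAR).reshape(-1,3).astype(int)
            b=ys[(v[:,0]-v[:,2])>75]; out.append((b.min(),b.max()) if len(b) else None)
        print(f,cx,out)
E
```

```text
p1.png 83 [(np.float64(-103.0), np.float64(36.0)), (np.float64(-103.0), np.float64(36.0))]
p1.png 27 [(np.float64(-72.0), np.float64(10.0)), (np.float64(-70.0), np.float64(8.0))]
p1.png -29 [None, (np.float64(-71.0), np.float64(-66.0))]
p2.png 83 [(np.float64(-103.0), np.float64(36.0)), (np.float64(-103.0), np.float64(36.0))]
p2.png 27 [(np.float64(-104.0), np.float64(35.0)), (np.float64(-104.0), np.float64(35.0))]
p2.png -29 [(np.float64(-72.0), np.float64(10.0)), (np.float64(-71.0), np.float64(9.0))]
p3.png 83 [(np.float64(-107.0), np.float64(33.0)), (np.float64(-106.0), np.float64(33.0))]
p3.png 27 [(np.float64(-104.0), np.float64(35.0)), (np.float64(-104.0), np.float64(35.0))]
p3.png -29 [(np.float64(-104.0), np.float64(35.0)), (np.float64(-104.0), np.float64(35.0))]
```

```bash
python3 - <<'E'
from ovw import w
print(w(0,152))
E
python3 -m creep '[[[0,0,0,0.055,0,-0.002,1],[0,0,0,0.055,0,-0.002,1],[0,0,0,0.055,0,-0.002,1],[0,0,0,0.055,0,-0.002,1],[0,0,0,0.055,0,0,1],[0,0,0,0.055,0,0,1],[0,0,0,0,0,0,1]]]';python3 go.py 530.6 303.1 293 9.3
```

```text
(np.float64(530.6), np.float64(303.1))
time: 55.18
position: [522.4, 159.8, 293.7]
tcp_rot: [-2.013, -2.408, -0.001]
wrist_force: [0.3, -1.2, 0.1]
gripper_width: 0.3
gripper_force: 0.0
t 55.2 tcp [522.4 159.8 293.7] yaw_y 10.2 F [ 0.3 -1.2  0.1] w 0.3 gf 0.0 j7 -0.02
turn [-0.001 -0.003  0.016] shift after turn (m) [0.1401 0.0313 0.0007]
```

```bash
python3 -m creep '[[[0,0,0,0.045,0.01,0,1],[0,0,0,0.045,0.01,0,1],[0,0,0,0.046,0.011,0,1],[0,0,0,0,0,0,1],[0,0,0,0,0,0.02,1],[0,0,0,0,0,0.02,1],[0,0,0,0,0,0,1],[0,0,0,0,0,0,1]]]';python3 go.py 530.6 303.1 251 9.3
```

```text
time: 56.18
position: [533.4, 290.7, 255.2]
tcp_rot: [2.032, 2.396, 0.002]
wrist_force: [0.0, 0.1, -0.2]
gripper_width: 0.3
gripper_force: 0.0
t 56.2 tcp [533.4 290.7 255.2] yaw_y 9.4 F [ 0.   0.1 -0.2] w 0.3 gf 0.0 j7 -0.18
turn [ 0.001 -0.001  0.002] shift after turn (m) [ 0.0127 -0.0008  0.0042]
```

```bash
python3 -m creep '[[[0,0,0,-0.006,0,0.002,1],[0,0,0,-0.005,0,0,1],[0,0,0,-0.005,0,0,1]]]';python3 -m creep '[[[0,0,0,-0.006,0,0.001,1],[0,0,0,-0.006,0,0.001,1]]]';python3 -m creep '[[[0,0,0,-0.006,0,0.002,1],[0,0,0,-0.006,0,0.002,1]]]'; python3 -m creep '[[[0,0,0,-0.006,0,0.002,1],[0,0,0,-0.006,0,0.002,1]]]'; python3 go.py
```

```text
time: 56.55
position: [536.0, 275.2, 252.7]
tcp_rot: [-2.031, -2.396, -0.002]
wrist_force: [0.5, 1.3, 0.2]
gripper_width: 0.5
gripper_force: 0.5
time: 56.8
position: [538.0, 263.1, 250.3]
tcp_rot: [2.031, 2.396, 0.001]
wrist_force: [-0.0, 1.3, -0.6]
gripper_width: 0.4
gripper_force: 0.5
time: 57.05
position: [539.9, 251.1, 246.1]
tcp_rot: [2.032, 2.396, 0.0]
wrist_force: [0.3, 0.6, 0.5]
gripper_width: 0.6
gripper_force: 0.5
time: 57.3
position: [541.7, 239.3, 242.1]
tcp_rot: [-2.032, -2.396, 0.0]
wrist_force: [1.4, 0.8, 0.3]
gripper_width: 0.6
gripper_force: 0.4
t 57.3 tcp [541.7 239.3 242.1] yaw_y 9.4 F [1.4 0.8 0.3] w 0.6 gf 0.4 j7 -0.1
```

```bash
python3 -m creep '[[[0,0,0,-0.006,0,0.003,1],[0,0,0,-0.006,0,0.0035,1]]]';python3 -m creep '[[[0,0,0,-0.006,0,0.004,1],[0,0,0,-0.006,0,0.0045,1]]]';python3 -m creep '[[[0,0,0,-0.006,0,0.005,1],[0,0,0,-0.006,0,0.005,1]]]'; python3 -m creep '[[[0,0,0,-0.005,0,0.005,1],[0,0,0,-0.004,0,0.004,1],[0,0,0,0,0,0,1]]]'; python3 go.py;  python3 - <<'E'
from h import *
d=snap('top','cl.png'); print([(a,ce.round(1),np.round(cv2.boxPoints(r)).tolist()) for a,ce,r in blobs(d['img'],'yellow',6)])
E
```

```text
time: 57.55
position: [543.7, 227.5, 235.6]
tcp_rot: [-2.031, -2.396, -0.0]
wrist_force: [0.1, 0.3, 0.2]
gripper_width: 0.4
gripper_force: 0.4
time: 57.8
position: [545.6, 215.7, 226.9]
tcp_rot: [-2.031, -2.396, 0.0]
wrist_force: [0.5, 0.2, 0.4]
gripper_width: 0.1
gripper_force: 0.3
time: 58.05
position: [547.6, 203.8, 216.8]
tcp_rot: [-2.031, -2.396, 0.0]
wrist_force: [0.4, -0.1, 0.2]
gripper_width: 0.5
gripper_force: 0.3
time: 58.42
position: [548.8, 194.7, 207.8]
tcp_rot: [-2.032, -2.395, 0.002]
wrist_force: [-0.9, 0.4, 0.0]
gripper_width: 0.3
gripper_force: 0.0
t 58.4 tcp [548.8 194.7 207.8] yaw_y 9.4 F [-0.9  0.4  0. ] w 0.3 gf 0.0 j7 0.0
[(np.int32(70), array([192.9, 120.6]), [[189.0, 107.0], [193.0, 107.0], [197.0, 140.0], [193.0, 140.0]]), (np.int32(204), array([199.6, 175.3]), [[191.0, 148.0], [198.0, 147.0], [205.0, 191.0], [198.0, 192.0]])]
```

```bash
python3 -m creep '[[[0,0,0,0.003,0,-0.015,1],[0,0,0,0,0,-0.018,1],[0,0,0,-0.015,0,0,1],[0,0,0,-0.013,0,0,1],[0,0,0,0,0,0,1],[0,0,0,0,0,0.01,1]]]'; python3 -m creep '[[[0,0,0,-0.002,0,0.004,1],[0,0,0,-0.002,0,0.004,1]]]'; python3 go.py;python3 -m creep '[[[0,0,0,-0.003,0,0.004,1],[0,0,0,-0.003,0,0.004,1]]]'; python3 go.py
```

```text
time: 59.22
position: [553.4, 170.8, 231.1]
tcp_rot: [2.032, 2.396, 0.002]
wrist_force: [-0.7, 0.4, 0.2]
gripper_width: 0.4
gripper_force: 0.0
time: 59.48
position: [553.5, 166.9, 222.5]
tcp_rot: [-2.03, -2.397, 0.001]
wrist_force: [-0.4, 0.1, -0.9]
gripper_width: 0.5
gripper_force: 0.0
t 59.5 tcp [553.5 166.9 222.5] yaw_y 9.5 F [-0.4  0.1 -0.9] w 0.5 gf 0.0 j7 0.04
time: 59.72
position: [554.8, 160.6, 215.0]
tcp_rot: [-2.031, -2.396, -0.0]
wrist_force: [0.2, 0.4, 0.5]
gripper_width: 0.3
gripper_force: 0.2
t 59.7 tcp [554.8 160.6 215. ] yaw_y 9.4 F [0.2 0.4 0.5] w 0.3 gf 0.2 j7 0.06
```

```bash
python3 -m creep '[[[0,0,0,0,0,0.003,1],[0,0,0,-0.001,0,0.003,1]]]'; python3 -m creep '[[[0,0,0,-0.001,0,0.003,1],[0,0,0,-0.001,0,0.003,1]]]';python3 -m creep '[[[0,0,0,0,0,0.002,1],[0,0,0,0,0,0.002,1]]]';python3 go.py
```

```text
time: 59.98
position: [554.9, 160.0, 209.1]
tcp_rot: [-2.031, -2.396, -0.0]
wrist_force: [-0.1, 0.1, 0.4]
gripper_width: 0.7
gripper_force: 0.1
time: 60.22
position: [555.3, 157.9, 203.1]
tcp_rot: [-2.031, -2.397, -0.0]
wrist_force: [-0.9, -0.5, -0.2]
gripper_width: 0.5
gripper_force: 0.1
time: 60.48
position: [555.5, 157.8, 201.0]
tcp_rot: [-2.031, -2.396, -0.001]
wrist_force: [-7.5, -1.7, 19.5]
gripper_width: 0.2
gripper_force: 9.4
t 60.5 tcp [555.5 157.8 201. ] yaw_y 9.4 F [-7.5 -1.7 19.5] w 0.2 gf 9.4 j7 0.07
```

```bash
python3 -m creep '[[[0,0,0,0,0,0.002,1],[0,0,0,0,0,0.001,1]]]'; python3 -m creep '[[[0,0,0,0,0,-0.01,1],[0,0,0,0,0,-0.03,1],[0,0,0,-0.01,0,-0.03,1],[0,0,0,-0.05,0.01,0,1],[0,0,0,-0.05,0.01,0,1],[0,0,0,-0.05,0.01,0,1],[0,0,0,0,0,0,1]]]'; python3 - <<'E'
from ovw import w
print(w(40.5,-176))
from h import *
d=snap('top','sh.png'); print([(a,ce.round(1),np.round(cv2.boxPoints(r)).tolist()) for a,ce,r in blobs(d['img'],'yellow',6)])
E
python3 go.py 622.8 -14.4 110 9.3
```

```text
time: 60.72
position: [555.7, 157.8, 200.6]
tcp_rot: [-2.03, -2.395, -0.003]
wrist_force: [-11.0, -2.3, 31.2]
gripper_width: 0.4
gripper_force: 15.4
time: 61.6
position: [611.6, -0.8, 266.5]
tcp_rot: [2.04, 2.386, -0.002]
wrist_force: [-0.5, -0.2, -0.2]
gripper_width: 0.9
gripper_force: 0.0
(np.float64(622.8), np.float64(-14.3))
[(np.int32(340), array([198.6, 134.6]), [[191.0, 108.0], [198.0, 107.0], [207.0, 165.0], [200.0, 166.0]])]
t 61.6 tcp [611.2   2.6 266.1] yaw_y 9.2 F [ 0.6 -0.1  0.8] w 0.4 gf 0.0 j7 0.34
turn [-0.     0.001 -0.002] shift after turn (m) [-0.0187  0.0087  0.1561]
```

```bash
python3 -m creep '[[[0,0,0,-0.0185,0.0085,0.03,1],[0,0,0,0,0,0.05,1],[0,0,0,0,0,0.05,1],[0,0,0,0,0,0.02,1],[0,0,0,0,0,0,1],[0,0,0,0,0,0,1],[0,0,0,0,0,0,1]]]'; python3 go.py 622.8 -14.4 82 9.3
```

```text
time: 62.52
position: [623.7, -11.8, 118.2]
tcp_rot: [2.03, 2.395, 0.004]
wrist_force: [-0.3, -0.1, -0.1]
gripper_width: 0.6
gripper_force: 0.0
t 62.5 tcp [623.7 -11.8 118.2] yaw_y 9.4 F [-0.3 -0.1 -0.1] w 0.6 gf 0.0 j7 0.47
turn [0.004 0.    0.002] shift after turn (m) [-0.0024 -0.0013  0.0362]
```

```bash
python3 -m creep '[[[0,0,0,-0.0025,-0.001,0.015,1],[0,0,0,0,0,0.011,1],[0,0,0,0,0,0,1]]]'; python3 -m creep '[[[0,0,0,0,0,0.005,1],[0,0,0,0,0,0.003,1],[0,0,0,0,0,0,1]]]'; python3 go.py 622.8 -14.4 82 9.3
```

```text
time: 62.9
position: [620.8, -14.5, 88.7]
tcp_rot: [-2.03, -2.395, 0.003]
wrist_force: [0.3, -0.7, -1.0]
gripper_width: 0.6
gripper_force: 0.0
time: 63.28
position: [621.8, -14.4, 82.0]
tcp_rot: [-2.031, -2.396, 0.0]
wrist_force: [0.8, 0.4, 0.3]
gripper_width: 0.4
gripper_force: 0.0
t 63.3 tcp [621.8 -14.4  82. ] yaw_y 9.4 F [0.8 0.4 0.3] w 0.4 gf 0.0 j7 0.5
turn [-0.    -0.     0.002] shift after turn (m) [-0.0001  0.001   0.    ]
```

```bash
python3 -m creep '[[[0,0,0,0,-0.005,0,1],[0,0,0,0,-0.005,0,1],[0,0,0,0,-0.005,0,1],[0,0,0,0,-0.005,0,1],[0,0,0,0,-0.005,0,1],[0,0,0,0,-0.005,0,1]]]';python3 -m creep '[[[0,0,0,0,-0.003,0,1],[0,0,0,0,-0.003,0,1]]]'; python3 -m creep '[[[0,0,0,0,-0.003,0,1],[0,0,0,0,-0.002,0,1]]]'; python3 -m creep '[[[0,0,0,0,-0.002,0,1],[0,0,0,0,-0.001,0,1]]]'; python3 go.py
```

```text
time: 64.03
position: [592.3, -19.5, 82.5]
tcp_rot: [2.031, 2.396, 0.001]
wrist_force: [2.5, -0.1, -0.7]
gripper_width: 0.3
gripper_force: 1.2
time: 64.28
position: [586.4, -20.4, 82.4]
tcp_rot: [2.031, 2.396, 0.001]
wrist_force: [2.1, 0.3, 0.5]
gripper_width: 0.3
gripper_force: 1.1
time: 64.53
position: [582.0, -21.2, 82.5]
tcp_rot: [2.031, 2.395, 0.002]
wrist_force: [4.8, -0.2, -1.6]
gripper_width: 0.9
gripper_force: 2.6
time: 64.78
position: [581.8, -21.2, 82.7]
tcp_rot: [2.027, 2.392, 0.007]
wrist_force: [10.5, 1.1, -6.6]
gripper_width: 0.5
gripper_force: 5.3
t 64.8 tcp [581.8 -21.2  82.7] yaw_y 9.5 F [10.5  1.1 -6.6] w 0.5 gf 5.3 j7 0.52
```

Stop reached. I'll press slightly more, withdraw and make the final check.

```bash
python3 -m creep '[[[0,0,0,0,-0.002,0,1],[0,0,0,0,0,0,1]]]'; python3 -m creep '[[[0,0,0,0,0.008,0,1],[0,0,0,0,0,-0.03,1],[0,0,0,0,0,-0.05,1],[0,0,0,-0.02,0,-0.05,1],[0,0,0,-0.06,0,-0.05,1],[0,0,0,-0.06,0,0,1],[0,0,0,-0.06,0,0,1],[0,0,0,-0.06,0,0,1]]]'; python3 -m creep '[[[0,0,0,-0.06,0,0,1],[0,0,0,-0.06,0,0,1],[0,0,0,-0.06,0,0,1],[0,0,0,0,0,0,1],[0,0,0,0,0,0,1]]]'; python3 - <<'E'
from h import *
d=snap('top','fin.png'); e=snap('side','fins.png')
for n,i in(('t',d),('s',e)): print(n,[(c,a,ce.round(1)) for c in('red','yellow','green','orange') for a,ce,r in blobs(i['img'],c,8)])
b=blobs(d['img'],'yellow',100)[0]; print(np.round(cv2.boxPoints(b[2])).tolist())
cv2.imwrite('pics/finc.png',cv2.resize(np.hstack([d['img'][90:220,130:290],e['img'][90:220,150:310]]),None,fx=2.5,fy=2.5,interpolation=cv2.INTER_CUBIC))
E
python3 go.py
```

```text
time: 65.03
position: [581.7, -21.2, 82.8]
tcp_rot: [2.024, 2.39, 0.01]
wrist_force: [13.7, 1.9, -9.6]
gripper_width: 0.2
gripper_force: 6.7
time: 66.03
position: [623.9, -266.5, 251.4]
tcp_rot: [-2.029, -2.394, 0.001]
wrist_force: [1.0, 0.9, -0.1]
gripper_width: 0.6
gripper_force: 0.0
time: 66.65
position: [653.6, -442.5, 250.8]
tcp_rot: [-2.03, -2.393, -0.0]
wrist_force: [0.2, 1.0, -0.3]
gripper_width: 0.1
gripper_force: 0.0
t [('red', np.int32(8), array([257.6, 157.2])), ('red', np.int32(63), array([388.6, 161. ])), ('red', np.int32(21), array([387.9, 167.8])), ('red', np.int32(17), array([388.8, 187.5])), ('red', np.int32(61), array([389.9, 195.1])), ('yellow', np.int32(551), array([201.2, 150.4])), ('green', np.int32(33), array([262.6, 173.9])), ('orange', np.int32(546), array([116.3,  83.4])), ('orange', np.int32(36), array([254.1, 127.1]))]
s [('red', np.int32(70), array([406.5, 191.1])), ('red', np.int32(129), array([409.4, 221.9])), ('yellow', np.int32(24), array([207.4, 115.4])), ('yellow', np.int32(17), array([203.2, 165.7])), ('orange', np.int32(311), array([143.3, 123.4])), ('orange', np.int32(145), array([113.7, 159.8]))]
[[191.0, 109.0], [198.0, 107.0], [211.0, 192.0], [204.0, 193.0]]
t 66.8 tcp [ 654.9 -440.9  251.8] yaw_y 9.5 F [ 0.5 -0.7  0. ] w 0.6 gf 0.0 j7 1.0
```

View pics/finc.png

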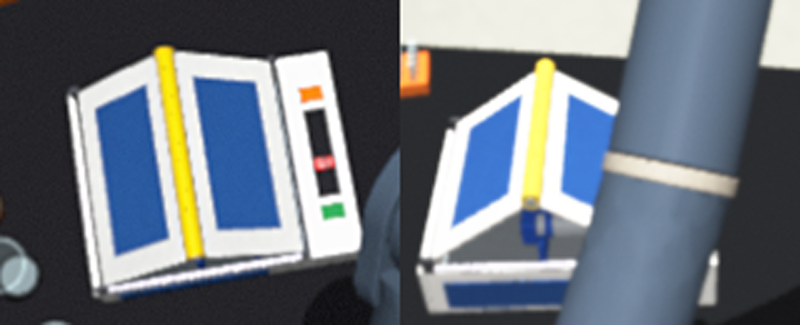

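The door is shut: its free edge lies against the deck side and the earlier gap is gone. The red switch is back at the green end at crop (323,162), matching its starting pixel. Handing in.

```bash
python3 -c "
from plant import ctrl
print(ctrl.hand_in())"
```

```text
the job is handed in; nothing more can be done
None
```

The job is done and handed in at 66.8 s: the spent column is in the tray, the three fresh columns found are in cradles 1, 2 and 3 (the one in cradle 3 had slid about 3.5 mm along its length, cause unknown, but still lay in its cradle), and the door is shut with the switch back at green.

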